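Sort the wooden spoons: middle size in the drawer, small one out on the mat

ROBOT

A 7-joint arm with a two-finger parallel gripper is mounted at the origin on the work surface. World frame = base frame: x ahead of the robot, y to its left, z up, the work surface at z = 0. Lengths are in m, angles in rad, forces in N, time in s.
With the tool pointing down it reaches from about 0.425 to 0.875 m from the base axis. Payload 4.7 kg.
Tool frame: the origin (TCP) lies at the very end of the fingers, on their centre line; the grasp point (between the pads) lies 19 mm behind it; x points along the fingers, z is the direction in which the jaws open and shut, and the axes are right-handed (so a half turn about x gives the same grasp; the last joint's range is limited). The gripper opens to 87 mm and grips with 3 to 60 N. Pads are 19 mm wide; open, the fingers measure 117 mm over their backs; the gripper's body (75 mm by 190 mm) begins 51 mm behind the grasp point.
Start: joints at [1.306, 0.321, -0.07, 1.45, 0.023, 1.371, -0.057], TCP at [0.179, -0.625, 0.223] pointing down, gripper open.
Joint ranges: [-2.86, 2.86], [-0.3, 2.09], [-1.38, 1.24], [0.06, 2.45], [-1.56, 4.7], [0.09, 2.05], [-2.69, 2.69]. Speed limits (rad/s): [2.57, 2.57, 3.14, 3.14, 3.14, 3.14, 3.14].

INTERFACE

Orientations are given as a rotation vector (axis times angle).
In Python, from bench import telemetry, viewer, workorder gives the robot as it stands.
- The arm moves only by the shell command python3 -m creep 'ROWS' [FORCE]. ROWS is JSON, a list of rows, each an object of numbers: "fingers": the opening, from 0 (shut) to 1 (fully open); "x", "y", "z": the shift along the tool's x, y, z in units of 40 mm (1.0 is 40 mm); "twist": the turn about the tool's x in units of 5 degrees (1.0 is 5 degrees). In form: [{"fingers": .., "x": .., "y": .., "z": .., "twist": ..}, ...]. A call has 1 to 20 rows; each row is the pose to reach, as a shift and turn from the pose commanded when the call began, along the tool's axes at that moment; what a row does not reach only later rows make up. A row lasts 1/12 s, in which the tool goes at most 41.7 mm and 7.16 degrees, less where a joint would pass 70% of its speed; a pose out of reach is approached as far as the arm can. A call with a gripper value outside its range is refused whole. The fingers move at their own pace and stop on an object; FORCE is the grip in N (left out, the last holds). Time passes only in rows, so rows that repeat a pose let the fingers close. It gives the time, the measured TCP pose, the force and the opening at its end, in the units of the state.
- telemetry.get_state(): the state, without advancing time (a new reading comes with each control period).
- viewer.get_image(name): name is "side" or "top" or "wrist"; returns a dict with "pixels" (480x640x3 uint8, red, green, blue), "z_map" (480x640 float32, m along the optical axis (not along the pixel's ray), 0 where there is no reading), "K" (3x3 intrinsics, pixels), "xyz" and "attitude" of the camera in the world. Camera axes: x right, y up, looking along -z (the intrinsics and any distortion apply to the point x, -y, -z); pixel columns grow to the right and rows downward; lengths in m; the calibration is good to about 2 mm. A picture is of the moment at which its call begins.
- workorder.close_job(): hands the job in, once; it reports no verdict.
The state is a dict: "time": time; "joint_positions": joint angles; "qd": joint speeds; "joint_torque": joint torques, N m; "position": TCP position; "tool_rot": TCP orientation; "ft_force": force on the tool from outside, world axes, zero at the start; "torque": the same for the moment, N m; "grip_width": opening from 0.0 (shut) to 1.0 (fully open).
Only numpy, scipy, OpenCV 4.12 (cv2) and the standard library are available. Lean on these libraries where they do the work, as an engineer would, in place of code of your own. Each camera call takes 0.05 s, during which the arm holds its last target.

TASK

Open the small drawer unit on the kitchen worktop, take out the small spoon that was put there by mistake and lay it along the middle of the cork mat, bowl away from you; and put all the middle-size wooden spoons (145 mm long, three to five of them) away in its drawer: each lying flat on the drawer floor, side by side and not on one another, running front to back with its bowl towards the back of the drawer and its handle end towards you. Only when that is all done, shut the drawer fully. Leave the large spoons and everything else on the worktop where they are.

Things in the scene. Friction and masses are not known exactly. Their poses are not given: they have to be found in the camera images.
- spoon_a: Wooden spoon of the MIDDLE size; may be absent. 145 mm long: straight handle 113 mm long, 12 mm wide, 11 mm high, and round bowl 36 mm across, 12 mm high, at its end. Origin: mid-length, on the flat underside; +x runs along the handle to the bowl (bowl centre x = +54 mm, free end of handle x = -72 mm), z up. About 35 g; balances near x = +5 mm.
- spoon_b: Wooden spoon of the MIDDLE size; may be absent. 145 mm long: straight handle 113 mm long, 12 mm wide, 11 mm high, and round bowl 36 mm across, 12 mm high, at its end. Origin: mid-length, on the flat underside; +x runs along the handle to the bowl (bowl centre x = +54 mm, free end of handle x = -72 mm), z up. About 35 g; balances near x = +5 mm.
- spoon_c: Wooden spoon of the MIDDLE size; may be absent. 145 mm long: straight handle 113 mm long, 12 mm wide, 11 mm high, and round bowl 36 mm across, 12 mm high, at its end. Origin: mid-length, on the flat underside; +x runs along the handle to the bowl (bowl centre x = +54 mm, free end of handle x = -72 mm), z up. About 35 g; balances near x = +5 mm.
- spoon_d: Wooden spoon of the MIDDLE size; may be absent. 145 mm long: straight handle 113 mm long, 12 mm wide, 11 mm high, and round bowl 36 mm across, 12 mm high, at its end. Origin: mid-length, on the flat underside; +x runs along the handle to the bowl (bowl centre x = +54 mm, free end of handle x = -72 mm), z up. About 35 g; balances near x = +5 mm.
- spoon_e: Wooden spoon of the MIDDLE size; may be absent. 145 mm long: straight handle 113 mm long, 12 mm wide, 11 mm high, and round bowl 36 mm across, 12 mm high, at its end. Origin: mid-length, on the flat underside; +x runs along the handle to the bowl (bowl centre x = +54 mm, free end of handle x = -72 mm), z up. About 35 g; balances near x = +5 mm.
- spoon_f: Wooden spoon, LARGE size, same pattern as the middle-size ones but 175 mm long (handle 14 mm wide, 13 mm high, bowl 43 mm across). Origin mid-length on its underside, +x to the bowl. It stays where it lies on the worktop.
- spoon_g: Wooden spoon, LARGE size, same pattern as the middle-size ones but 175 mm long (handle 14 mm wide, 13 mm high, bowl 43 mm across). Origin mid-length on its underside, +x to the bowl. It stays where it lies on the worktop.
- spoon_h: Wooden spoon, SMALL size, same pattern as the middle-size ones but 110 mm long (handle 9 mm wide, 8 mm high, bowl 27 mm across). Origin mid-length on its underside, +x to the bowl. Starts in the drawer, bowl to the front; about 20 g, balances near x = +4 mm.
- mat: Fixed cork mat on the left of the worktop, 130 mm long (its x), 60 mm wide (y), 4 mm thick. Origin under its centre; +x points away from the robot.
- mat_near (a point): Middle of the mat's short edge nearer the robot, on its upper face.
- unit_drawer0 (a joint): Opening of the drawer of the low wooden drawer unit, m: 0 shut, 0.18 fully open; it slides straight out of the unit's front, runs easily (about 1 N) and stays where it is left.
- unit_drawer0_handle (a point): Middle of the drawer's steel bar handle: horizontal bar 11 mm thick, 120 mm long, 52 mm above the worktop, 35 mm out from the drawer front, clear behind save for two thin posts 51 mm either side of the middle. x points from the handle into the unit (drawer opens along -x), y along the bar, z up. The unit is fixed, 300 mm wide, 90 mm high.
- drawer_floor (a point): Centre of the drawer's inner floor, moves with it; axes as the handle's. Floor 22 mm above the worktop, 215 mm long (x), 258 mm wide (y); side and back walls rise 46 mm above it, the front panel 56 mm. The handle is at x = -164 mm. Fully open, the floor from x = -107 to +68 mm is out from under the unit's top (underside 56 mm above the floor).
- tin: Bystander: small can, 58 mm across, 45 mm high, standing among the spoons. Origin under its centre.
- mill: Bystander: dark wooden pepper mill, 48 mm across, 135 mm high, to the left. Origin under its centre.
- mug: Bystander: white mug, 80 mm across, 90 mm high, to the right. Origin under its centre.
Things that resemble listed ones, but are neither listed nor needed, are in the scene too. Leave any blue or green look-alike of the spoon_a alone.

How it is judged:
By the outcome, as a careful person would: the job done as asked, in the order asked, and still so for the second after the job is handed in, with the robot touching nothing.
Of spoon_a, spoon_b, spoon_c, spoon_d, spoon_e only 3 to 5 are there at a start; the rules pass over those that are not, and their reading is None.
At some moment in a run one of spoon_a, spoon_b, spoon_c, spoon_d, spoon_e, spoon_h may be knocked a few centimetres aside while the robot is not near it.
Once in a run the grip may slacken for a moment while it holds something.
It also fails if it takes over 210 s, if anything falls off the work surface, if the arm or the gripper's body presses on something with over 40 N, if the wrist force passes 120 N, or if a joint passes its speed limit or range.

## Working session

There is one attempt and no reset: what is moved stays moved. The work goes in short steps, Python scripts to look and compute and a shell command to move; the robot and the scene stay as the last step left them, time stands still between calls to the robot, and variables do not carry over. Pictures are saved under pics/ and viewed, and the job is handed in when it is done.

```bash
ls; mkdir -p pics; cat > h.py <<'E'
import numpy as np,cv2
from bench import telemetry, viewer, workorder
from scipy.spatial.transform import Rotation as R
def snap(n,f=None):
    im=viewer.get_image(n)
    if f: cv2.imwrite('pics/'+f,im['pixels'][:,:,::-1])
    return im
def att(a):
    a=np.array(a)
    if a.shape==(3,3): return a
    return R.from_rotvec(a).as_matrix()
def cloud(im):
    K=np.array(im['K']);z=im['z_map'];v,u=np.mgrid[0:480,0:640]
    p=np.stack([(u-K[0,2])/K[0,0]*z,-(v-K[1,2])/K[1,1]*z,-z],-1)
    return p@att(im['attitude']).T+np.array(im['xyz'])
def st():
    s=telemetry.get_state();r=R.from_rotvec(s['tool_rot']).as_matrix()
    print('t',round(s['time'],2),'pos',np.round(s['position'],4),'grip',round(s['grip_width'],3),'F',np.round(s['ft_force'],1));print('q',np.round(s['joint_positions'],3));print(np.round(r,3))
    return s,r
E
python3 - <<'E'
from h import *
st()
for n in['side','top','wrist']:
    im=snap(n,n+'0.png');print(n,{k:(np.round(im[k],3).tolist()) for k in im if k not in('pixels','z_map')},[ k for k in im])
E
```

```text
pics
t 0.0 pos [ 0.1787 -0.6244  0.2215] grip 1.002 F [-0.4 -0.4  0.2]
q [ 1.306  0.322 -0.07   1.452  0.023  1.371 -0.057]
[[-0.001  0.961  0.275]
 [ 0.002  0.275 -0.961]
 [-1.    -0.    -0.002]]
side {'K': [[477.394, 0.0, 312.782], [0.0, 477.394, 237.169], [0.0, 0.0, 1.0]], 'xyz': [0.21, -0.973, 0.823], 'attitude': [0.931, -0.16, -0.284]} ['pixels', 'z_map', 'K', 'xyz', 'attitude']
top {'K': [[489.076, 0.0, 326.867], [0.0, 489.076, 231.317], [0.0, 0.0, 1.0]], 'xyz': [0.35, -0.019, 1.086], 'attitude': [0.105, -0.124, -1.559]} ['pixels', 'z_map', 'K', 'xyz', 'attitude']
wrist {'K': [[382.24, 0.0, 315.413], [0.0, 382.24, 239.651], [0.0, 0.0, 1.0]], 'xyz': [0.25, -0.603, 0.385], 'attitude': [-0.226, 0.173, -1.283]} ['pixels', 'z_map', 'K', 'xyz', 'attitude']
```

View pics/top0.png

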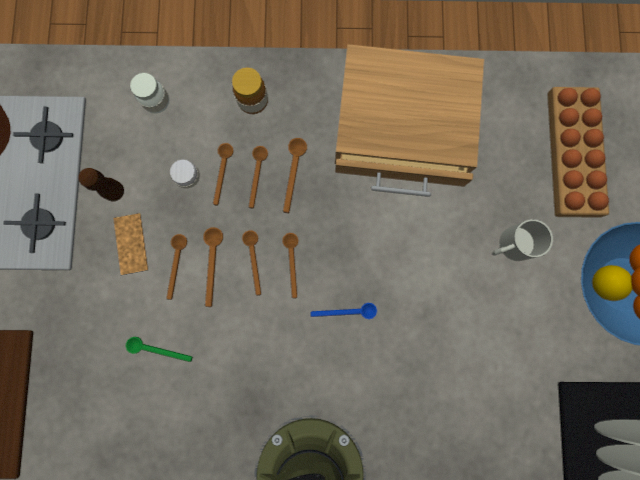

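View pics/side0.png

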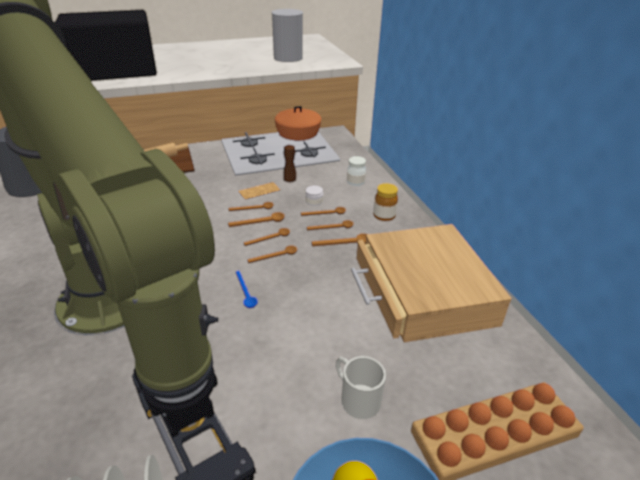

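View pics/wrist0.png

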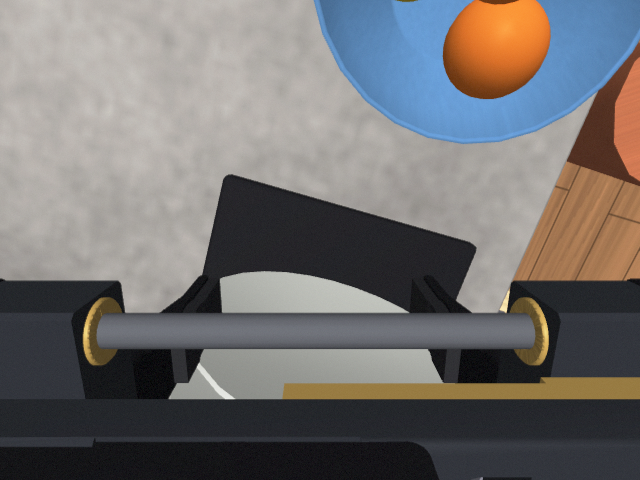

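```bash
cat >> h.py <<'E'
def spoons(im,show=True,zmax=0.05):
    C=cloud(im);px=im['pixels'];hsv=cv2.cvtColor(px,cv2.COLOR_RGB2HSV)
    m=((hsv[...,0]<16)&(hsv[...,1]>110)&(hsv[...,2]>50)).astype(np.uint8)
    n,l,s,c=cv2.connectedComponentsWithStats(m)
    out=[]
    for i in range(1,n):
        if not 80<s[i,4]<1500: continue
        v,u=np.where(l==i);P=C[v,u];P=P[np.isfinite(P).all(1)]
        if np.median(P[:,2])>zmax: continue
        K=np.array(im['K']);A=att(im['attitude']);o=np.array(im['xyz'])
        d=np.stack([(u-K[0,2])/K[0,0],-(v-K[1,2])/K[1,1],-np.ones(len(u))],-1)@A.T
        zz=max(np.median(P[:,2]),0.0); q=o+d*((zz-o[2])/d[:,2])[:,None]
        q=q[:,:2]
        mu=q.mean(0);w,V=np.linalg.eigh(np.cov((q-mu).T));ax=V[:,1]
        t=(q-mu)@ax
        if abs(t.min())<t.max(): ax=-ax;t=-t   # bowl on side nearer the mean
        # bowl end has |max| smaller
        ax=ax; L=t.max()-t.min();mid=mu+ax*(t.max()+t.min())/2
        if L<0.09 or L>0.25: continue
        out.append((mid,np.degrees(np.arctan2(ax[1],ax[0])),L,zz))
        if show: print('px',np.round(c[i]).astype(int),'mid',np.round(mid,4),'yaw',round(out[-1][1],1),'L',round(L,4),'z',round(zz,4),'n',s[i,4])
    return out
E
python3 - <<'E'
from h import *
im=snap('top'); spoons(im); C=cloud(im)
for u,v in [(300,350),(115,245),(130,245),(130,217),(133,270),(183,172),(402,190),(345,187),(370,165),(405,100),(405,166),(340,160),(470,160)]:print((u,v),np.round(C[v,u],4))
E
```

```text
px [294 168] mid [0.6375 0.0472] yaw -8.9 L 0.1741 z 0.0112 n 598
px [222 168] mid [0.639  0.2087] yaw -7.8 L 0.144 z 0.0084 n 418
px [257 171] mid [0.6331 0.1294] yaw -7.7 L 0.1437 z 0.0084 n 405
px [211 259] mid [0.429  0.2219] yaw -1.4 L 0.1733 z 0.0109 n 663
px [253 256] mid [0.4385 0.1293] yaw 10.2 L 0.1418 z 0.009 n 418
px [291 259] mid [0.4336 0.0448] yaw 5.2 L 0.1419 z 0.0089 n 418
px [175 260] mid [0.429 0.302] yaw -6.7 L 0.1422 z 0.0089 n 447
(300, 350) [ 0.2495  0.0245 -0.0006]
(115, 245) [ 0.475   0.4396 -0.0018]
(130, 245) [4.751e-01 4.056e-01 1.000e-04]
(130, 217) [0.538  0.4093 0.0012]
(133, 270) [0.4193 0.3937 0.0046]
(183, 172) [0.6313 0.2837 0.0444]
(402, 190) [ 0.5935 -0.1929  0.0553]
(345, 187) [ 0.6135 -0.0726 -0.0054]
(370, 165) [ 0.6423 -0.1218  0.0766]
(405, 100) [ 0.7845 -0.197   0.0872]
(405, 166) [ 0.6411 -0.1966  0.0759]
(340, 160) [ 0.6535 -0.0579  0.0735]
(470, 160) [ 0.6522 -0.3325  0.0882]
```

```bash
python3 - <<'E'
import cv2
a=cv2.imread('pics/top0.png')
cv2.imwrite('pics/topc.png',cv2.resize(a[120:320,90:350],None,fx=3,fy=3))
cv2.imwrite('pics/topd.png',cv2.resize(a[130:210,320:500],None,fx=4,fy=4))
E
```

```text
(no output)
```

View pics/topc.png

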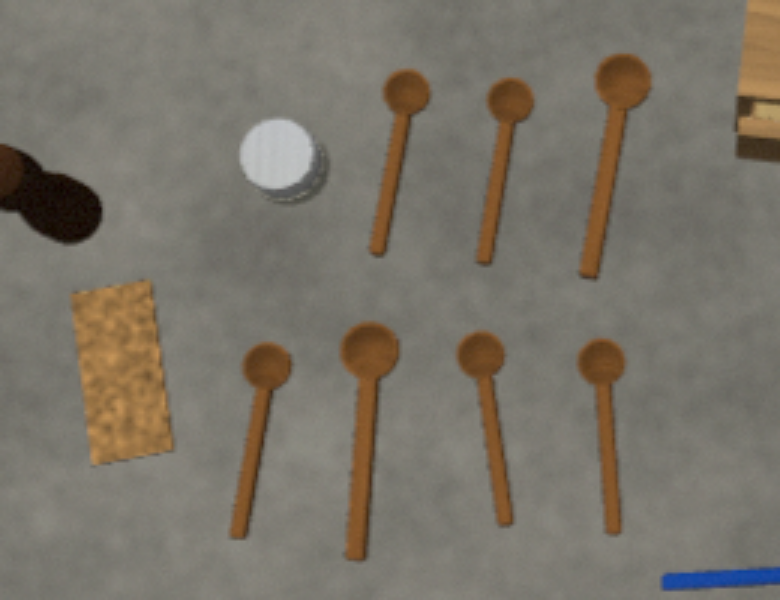

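View pics/topd.png

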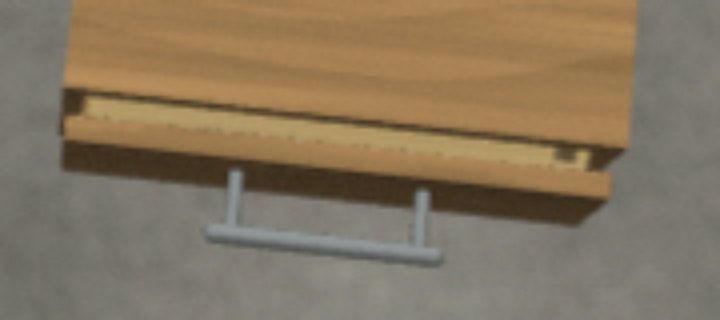

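```bash
cat >> h.py <<'E'
def onplane(im,u,v,z):
    K=np.array(im['K']);A=att(im['attitude']);o=np.array(im['xyz'])
    d=A@np.array([(u-K[0,2])/K[0,0],-(v-K[1,2])/K[1,1],-1.])
    return o+d*(z-o[2])/d[2]
E
python3 - <<'E'
from h import *
im=snap('top')
P=lambda u,v,z:np.round(onplane(im,u,v,z),4)
f=lambda x,y,s,u0,v0:(u0+x/s,v0+y/s)
print('unit front', P(*f(64,88,4,320,130),.09),P(*f(628,149,4,320,130),.09))
print('unit back', P(348,46,.09),P(484,57,.09))
print('bar',P(*f(207,233,4,320,130),.0575),P(*f(442,257,4,320,130),.0575))
print('panel front top', P(*f(62,140,4,320,130),.078),P(*f(580,195,4,320,130),.078))
# bar by depth/colour
C=cloud(im);h=cv2.cvtColor(im['pixels'],cv2.COLOR_RGB2HSV)
m=np.zeros((480,640),bool);m[168:200,365:440]=1
mm=m&(h[...,1]<40)&(h[...,2]>105)&(C[...,2]>.035)
v,u=np.where(mm);print(len(u));q=C[v,u];print(np.round(q.mean(0),4),np.round(np.percentile(q,[2,98],axis=0),3))
print('mat',[P(*f(x,y,3,90,120),.004).tolist() for x,y in((72,295),(150,282),(172,451),(92,465))])
# mat by colour
m=((h[...,0]>9)&(h[...,0]<22)&(h[...,1]>90)).astype(np.uint8);m[:,:105]=0;m[:,160:]=0;m[:205]=0;m[285:]=0
cs,_=cv2.findContours(m,cv2.RETR_EXTERNAL,cv2.CHAIN_APPROX_NONE);c=max(cs,key=cv2.contourArea)
w=np.array([onplane(im,*p[0],.004)[:2] for p in c],np.float32);print(cv2.minAreaRect(w*1000))
E
```

```text
unit front [ 0.6659 -0.0488  0.09  ] [ 0.6361 -0.3462  0.09  ]
unit back [ 0.9056 -0.0739  0.09  ] [ 0.8842 -0.3708  0.09  ]
bar [ 0.5962 -0.1272  0.0575] [ 0.5843 -0.254   0.0575]
panel front top [ 0.6411 -0.0482  0.078 ] [ 0.614  -0.3236  0.078 ]
296
[ 0.5966 -0.1883  0.0652] [[ 0.585 -0.249  0.05 ]
 [ 0.627 -0.128  0.06 ]]
mat [[0.5342, 0.4436, 0.004], [0.5446, 0.3864, 0.004], [0.4189, 0.3625, 0.004], [0.4082, 0.4201, 0.004]]
((478.38714599609375, 403.9422607421875), (129.23513793945312, 60.321189880371094), 11.238041877746582)
```

```bash
cat > to.py <<'E'
import sys
from h import *
# usage: to.py x y z yaw(deg of tool z)
s=telemetry.get_state();r=R.from_rotvec(s['tool_rot']).as_matrix();p=np.array(s['position'])
x,y,z,yaw=map(float,sys.argv[1:5])
d=r.T@(np.array([x,y,z])-p);cur=np.degrees(np.arctan2(r[1,2],r[0,2]))
tw=(-(yaw-cur)+180)%360-180
print('pos',np.round(p,4),'yaw',round(cur,1),'-> units x,y,z',np.round(d/.04,3),'twist',round(tw/5,2),'(alt',round((tw-np.sign(tw)*360)/5,2),') rows>=',round(max(np.linalg.norm(d)/.0417,abs(tw)/7.16),1))
E
python3 to.py 0.590 -0.190 0.16 -5.7
python3 - <<'E'
from h import *
im=snap('top')
print(onplane(im,92,178,.135),onplane(im,183,173,.045),onplane(im,535,238,.09))
E
```

```text
pos [ 0.1788 -0.6247  0.2221] yaw -74.0 -> units x,y,z [ 1.557 12.874 -7.617] twist -13.67 (alt 58.33 ) rows>= 14.4
[0.59266213 0.43668655 0.135     ] [0.62891312 0.28343965 0.045     ] [ 0.48668392 -0.4608704   0.09      ]
```

```bash
python3 -m creep '[{"fingers":0.3,"x":0.4,"y":6.4,"z":-3.8,"twist":-7},{"fingers":0.3,"x":0.4,"y":6.4,"z":-3.8,"twist":-7},{"fingers":0.3,"x":0.4,"y":6.4,"z":-3.8,"twist":-7},{"fingers":0.3,"x":0.4,"y":6.4,"z":-3.8,"twist":-7},{"fingers":0.3,"x":0.4,"y":6.4,"z":-3.8,"twist":-7},{"fingers":0.3,"x":0.4,"y":6.4,"z":-3.8,"twist":-7},{"fingers":0.3,"x":0.4,"y":6.4,"z":-3.8,"twist":-7},{"fingers":0.3,"x":1.55,"y":12.87,"z":-7.62,"twist":-13.67},{"fingers":0.3,"x":1.55,"y":12.87,"z":-7.62,"twist":-13.67},{"fingers":0.3,"x":1.55,"y":12.87,"z":-7.62,"twist":-13.67},{"fingers":0.3,"x":1.55,"y":12.87,"z":-7.62,"twist":-13.67},{"fingers":0.3,"x":1.55,"y":12.87,"z":-7.62,"twist":-13.67},{"fingers":0.3,"x":1.55,"y":12.87,"z":-7.62,"twist":-13.67},{"fingers":0.3,"x":1.55,"y":12.87,"z":-7.62,"twist":-13.67},{"fingers":0.3,"x":1.55,"y":12.87,"z":-7.62,"twist":-13.67},{"fingers":0.3,"x":1.55,"y":12.87,"z":-7.62,"twist":-13.67},{"fingers":0.3,"x":1.55,"y":12.87,"z":-7.62,"twist":-13.67},{"fingers":0.3,"x":1.55,"y":12.87,"z":-7.62,"twist":-13.67}]' 20
python3 - <<'E'
from h import *
st();snap('wrist','w1.png');snap('top','t1.png')
E
python3 to.py 0.590 -0.190 0.033 -5.7
```

```text
time: 1.8
position: [0.5892, -0.1917, 0.1604]
tool_rot: [0.078, 1.57, -0.08]
ft_force: [-0.6, -1.0, 0.2]
grip_width: 0.302
t 1.8 pos [ 0.5892 -0.1917  0.1604] grip 0.302 F [-0.6 -1.   0.2]
q [ 0.709  0.341 -0.54   1.596  0.183  1.256  0.037]
[[-0.001  0.1    0.995]
 [-0.001  0.995 -0.1  ]
 [-1.    -0.001 -0.001]]
pos [ 0.589  -0.1925  0.1607] yaw -5.9 -> units x,y,z [3.193 0.069 0.019] twist -0.03 (alt 71.97 ) rows>= 3.1
```

View pics/w1.png

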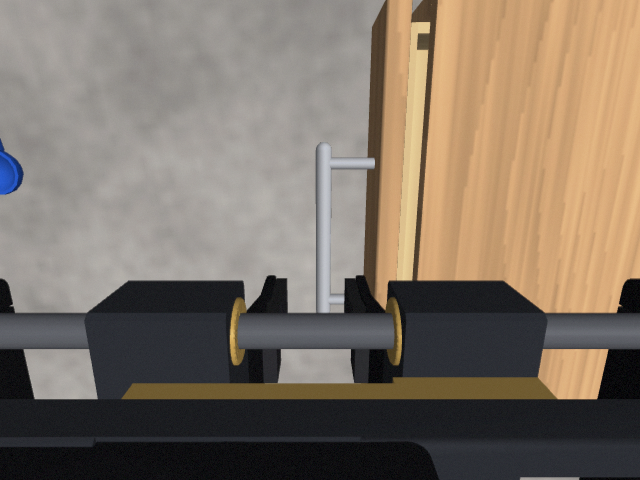

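View pics/t1.png

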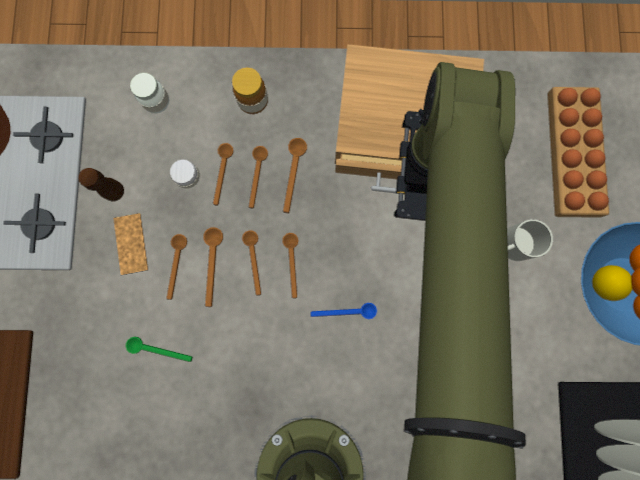

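```bash
python3 - <<'E'
from h import *
im=snap('wrist');C=cloud(im)
for u,v in [(323,150),(323,200),(323,250),(323,290),(352,163),(372,163)]:print((u,v),np.round(C[v,u],4), np.round(onplane(im,u,v,.0575),4))
K=np.array(im['K'])
for p in [(.589,-.192,.05),(.59,-.19,.16),(.5962,-.1272,.0575),(.5843,-.254,.0575)]:
    c=att(im['attitude']).T@(np.array(p)-np.array(im['xyz']));print(p,K[0,0]*c[0]/-c[2]+K[0,2],-K[1,1]*c[1]/-c[2]+K[1,2])
E
```

```text
(323, 150) [ 0.6023 -0.1292  0.0584] [ 0.6023 -0.1292  0.0575]
(323, 200) [ 0.5991 -0.163   0.059 ] [ 0.5991 -0.1633  0.0575]
(323, 250) [ 0.5955 -0.1999  0.0571] [ 0.5955 -0.1998  0.0575]
(323, 290) [ 0.5925 -0.231   0.0574] [ 0.5925 -0.231   0.0575]
(352, 163) [ 0.6214 -0.1399  0.0566] [ 0.6213 -0.1399  0.0575]
(372, 163) [ 0.6351 -0.1414  0.0561] [ 0.6349 -0.1413  0.0575]
(0.589, -0.192, 0.05) 313.02464970256517 237.89614871775277
(0.59, -0.19, 0.16) 313.32566412413775 295.1610061476407
(0.5962, -0.1272, 0.0575) 313.6947094477912 147.88609132510305
(0.5843, -0.254, 0.0575) 315.1870104963195 318.825254523079
```

```bash
python3 -m creep '[{"fingers":0.3,"x":1.5,"y":0.05,"z":0.12,"twist":0},{"fingers":0.3,"x":1.5,"y":0.05,"z":0.12,"twist":0},{"fingers":0.3,"x":2.2,"y":0.05,"z":0.12,"twist":0},{"fingers":0.3,"x":2.7,"y":0.05,"z":0.12,"twist":0},{"fingers":0.3,"x":3.15,"y":0.05,"z":0.12,"twist":0},{"fingers":0.3,"x":3.15,"y":0.05,"z":0.12,"twist":0},{"fingers":0.3,"x":3.15,"y":0.05,"z":0.12,"twist":0}]' 20
python3 -c "
from h import *
st()"
```

```text
time: 2.53
position: [0.5937, -0.1897, 0.0341]
tool_rot: [0.079, 1.571, -0.079]
ft_force: [-0.7, -0.7, -0.2]
grip_width: 0.301
t 2.53 pos [ 0.5937 -0.1897  0.0341] grip 0.301 F [-0.7 -0.7 -0.2]
q [ 0.674  0.472 -0.509  1.701  0.26   1.039 -0.023]
[[-0.002  0.101  0.995]
 [ 0.     0.995 -0.101]
 [-1.    -0.    -0.002]]
```

```bash
python3 -m creep '[{"fingers":0.05,"x":0,"y":0,"z":0,"twist":0},{"fingers":0.05,"x":0,"y":0,"z":0,"twist":0},{"fingers":0.05,"x":0,"y":0,"z":0,"twist":0},{"fingers":0.05,"x":0,"y":0,"z":0,"twist":0},{"fingers":0.05,"x":0,"y":0,"z":-0.4,"twist":0},{"fingers":0.05,"x":0,"y":0,"z":-0.8,"twist":0},{"fingers":0.05,"x":0,"y":0,"z":-1.2,"twist":0},{"fingers":0.05,"x":0,"y":0,"z":-1.6,"twist":0},{"fingers":0.05,"x":0,"y":0,"z":-2,"twist":0},{"fingers":0.05,"x":0,"y":0,"z":-2.4,"twist":0},{"fingers":0.05,"x":0,"y":0,"z":-2.8,"twist":0},{"fingers":0.05,"x":0,"y":0,"z":-3.2,"twist":0},{"fingers":0.05,"x":0,"y":0,"z":-3.6,"twist":0},{"fingers":0.05,"x":0,"y":0,"z":-3.9,"twist":0},{"fingers":0.05,"x":0,"y":0,"z":-4.1,"twist":0},{"fingers":0.05,"x":0,"y":0,"z":-4.2,"twist":0},{"fingers":0.05,"x":0,"y":0,"z":-4.2,"twist":0}]' 20
python3 -c "
from h import *
st()"
```

```text
time: 3.95
position: [0.4281, -0.1725, 0.0359]
tool_rot: [0.077, 1.568, -0.079]
ft_force: [-1.1, 0.6, 7.0]
grip_width: 0.114
t 3.95 pos [ 0.4281 -0.1725  0.0359] grip 0.114 F [-1.1  0.6  7. ]
q [ 0.852  0.143 -0.553  2.092  0.095  0.927  0.148]
[[ 0.002  0.099  0.995]
 [-0.002  0.995 -0.099]
 [-1.    -0.002  0.002]]
```

```bash
python3 -m creep '[{"fingers":0.05,"x":0,"y":0,"z":-0.1,"twist":0},{"fingers":0.05,"x":0,"y":0,"z":-0.2,"twist":0},{"fingers":0.05,"x":0,"y":0,"z":-0.2,"twist":0}]'
python3 -m creep '[{"fingers":0.05,"x":0,"y":0,"z":-0.1,"twist":0},{"fingers":0.05,"x":0,"y":0,"z":-0.15,"twist":0},{"fingers":0.05,"x":0,"y":0,"z":-0.15,"twist":0}]'

```

```text
time: 4.2
position: [0.4246, -0.1721, 0.036]
tool_rot: [0.075, 1.558, -0.079]
ft_force: [10.6, -1.3, -4.0]
grip_width: 0.113
time: 4.45
position: [0.4246, -0.1721, 0.0363]
tool_rot: [0.074, 1.545, -0.079]
ft_force: [27.7, -5.2, -24.5]
grip_width: 0.122
```

```bash
python3 -m creep '[{"fingers":0.1,"x":0,"y":0,"z":0.22,"twist":0},{"fingers":0.3,"x":0,"y":0,"z":0.22,"twist":0},{"fingers":0.3,"x":0,"y":0,"z":0.22,"twist":0},{"fingers":0.3,"x":0,"y":0,"z":0.22,"twist":0},{"fingers":0.3,"x":-1,"y":0,"z":0.22,"twist":0},{"fingers":0.3,"x":-2,"y":0,"z":0.22,"twist":0},{"fingers":0.3,"x":-3,"y":0,"z":0.22,"twist":0},{"fingers":0.3,"x":-4,"y":3,"z":0.22,"twist":9},{"fingers":0.3,"x":-4,"y":6,"z":0.22,"twist":18},{"fingers":0.3,"x":-4,"y":6,"z":0.22,"twist":18},{"fingers":0.3,"x":-4,"y":6,"z":0.22,"twist":18},{"fingers":0.3,"x":-4,"y":6,"z":0.22,"twist":18},{"fingers":0.3,"x":-4,"y":6,"z":0.22,"twist":18},{"fingers":0.3,"x":-4,"y":6,"z":0.22,"twist":18},{"fingers":0.3,"x":-4,"y":6,"z":0.22,"twist":18},{"fingers":0.3,"x":-4,"y":6,"z":0.22,"twist":18},{"fingers":0.3,"x":-4,"y":6,"z":0.22,"twist":18},{"fingers":0.3,"x":-4,"y":6,"z":0.22,"twist":18},{"fingers":0.3,"x":-4,"y":6,"z":0.22,"twist":18}]'
python3 -c "
from h import *
st();snap('top','t2.png');snap('wrist','w2.png')"
```

```text
time: 6.03
position: [0.4447, 0.0669, 0.1935]
tool_rot: [1.175, 1.231, -1.179]
ft_force: [-0.9, 0.1, 0.3]
grip_width: 0.304
t 6.03 pos [0.4447 0.0669 0.1935] grip 0.304 F [-0.9  0.1  0.3]
q [ 0.769 -0.092 -0.915  1.932 -0.076  1.269 -1.648]
[[-0.003  0.999  0.044]
 [-0.001  0.044 -0.999]
 [-1.    -0.003  0.001]]
```

View pics/t2.png

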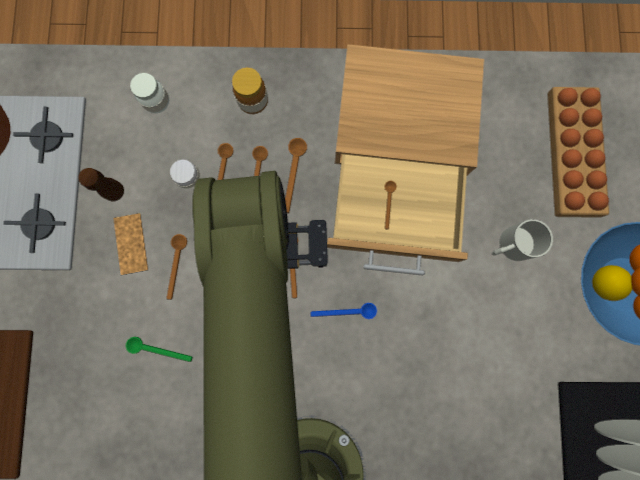

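View pics/w2.png

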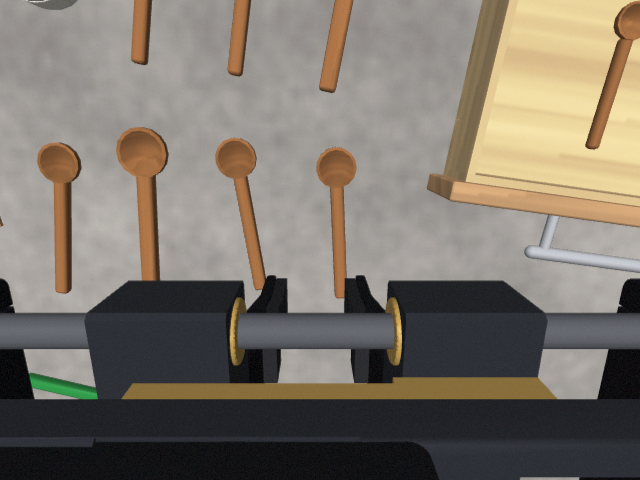

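```bash
python3 - <<'E'
from h import *
import cv2
for n in('top','wrist'):
    im=snap(n);print(n)
    spoons(im)
    if n=='top':
        P=lambda u,v,z:np.round(onplane(im,u,v,z),4)
        print('bar',P(367,267.5,.0575),P(423,272.5,.0575))
        cv2.imwrite('pics/td.png',cv2.resize(im['pixels'][140:285,320:490,::-1],None,fx=4.5,fy=4))
    C=cloud(im)
E
```

```text
top
px [294 166] mid [0.6375 0.047 ] yaw -8.6 L 0.1741 z 0.011 n 585
px [389 199] mid [ 0.5673 -0.1671] yaw -5.7 L 0.1068 z 0.0283 n 201
px [176 260] mid [0.429  0.3021] yaw -6.7 L 0.1422 z 0.0085 n 455
bar [ 0.4252 -0.1162  0.0575] [ 0.4157 -0.2342  0.0575]
wrist
```

View pics/td.png

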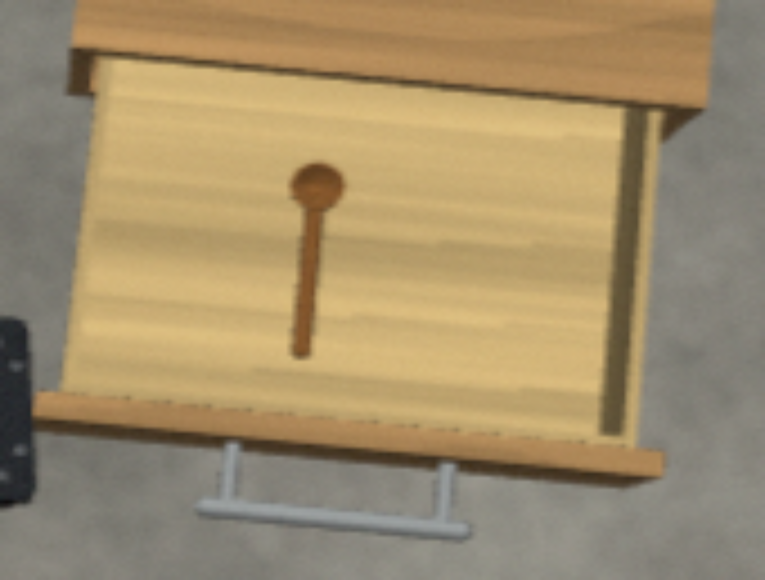

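```bash
sed -i 's/80<s\[i,4\]<1500/80<s[i,4]<20000/' h.py; python3 - <<'E'
from h import *
im=snap('wrist');spoons(im)
E
python3 to.py 0.572 -0.168 0.14 -95.7
```

```text
px [615  76] mid [ 0.5712 -0.162 ] yaw -3.6 L 0.1093 z 0.0304 n 2293
px [145 187] mid [0.4473 0.2231] yaw -0.4 L 0.1426 z 0.0137 n 3888
px [243 196] mid [0.4426 0.1316] yaw 10.4 L 0.143 z 0.0116 n 2707
px [ 61 201] mid [0.4318 0.3034] yaw -5.9 L 0.1432 z 0.0114 n 3153
px [337 206] mid [0.438  0.0475] yaw 5.1 L 0.143 z 0.0116 n 2558
pos [0.4456 0.067  0.1941] yaw -86.9 -> units x,y,z [1.35  2.843 6.034] twist 1.75 (alt -70.25 ) rows>= 6.5
```

```bash
python3 -m creep '[{"fingers":0.3,"x":1.3,"y":2.87,"z":5.97,"twist":1.75},{"fingers":0.3,"x":1.3,"y":2.87,"z":5.97,"twist":1.75},{"fingers":0.3,"x":1.3,"y":2.87,"z":5.97,"twist":1.75},{"fingers":0.3,"x":1.3,"y":2.87,"z":5.97,"twist":1.75},{"fingers":0.3,"x":1.3,"y":2.87,"z":5.97,"twist":1.75},{"fingers":0.3,"x":1.3,"y":2.87,"z":5.97,"twist":1.75},{"fingers":0.3,"x":1.3,"y":2.87,"z":5.97,"twist":1.75},{"fingers":0.3,"x":1.3,"y":2.87,"z":5.97,"twist":1.75},{"fingers":0.3,"x":1.3,"y":2.87,"z":5.97,"twist":1.75},{"fingers":0.3,"x":1.3,"y":2.87,"z":5.97,"twist":1.75},{"fingers":0.3,"x":1.3,"y":2.87,"z":5.97,"twist":1.75}]'
python3 - <<'E'
from h import *
im=snap('wrist','w3.png');spoons(im);st()
E
python3 to.py 0.573 -0.165 0.024 -95.7
```

```text
time: 7.2
position: [0.5729, -0.1634, 0.143]
tool_rot: [1.282, 1.161, -1.281]
ft_force: [-0.3, -0.2, -0.2]
grip_width: 0.302
px [ 31 149] mid [0.6412 0.0465] yaw -9.0 L 0.1737 z 0.0134 n 6954
px [320 220] mid [ 0.5713 -0.1648] yaw -5.5 L 0.108 z 0.0308 n 2268
t 7.25 pos [ 0.5729 -0.1636  0.1431] grip 0.3 F [ 0.1  0.8 -0.4]
q [ 0.861  0.348 -0.759  1.671  0.253  1.223 -1.625]
[[ 0.     0.995 -0.099]
 [-0.001 -0.099 -0.995]
 [-1.     0.     0.   ]]
pos [ 0.5729 -0.1636  0.1431] yaw -95.7 -> units x,y,z [2.979 0.004 0.034] twist 0.01 (alt -71.99 ) rows>= 2.9
```

View pics/w3.png

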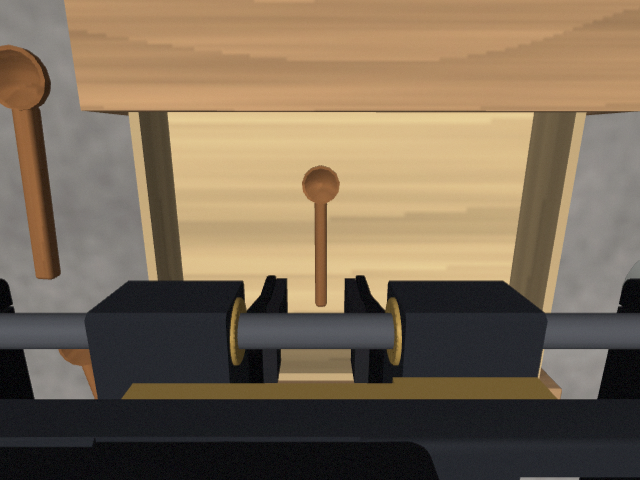

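```bash
python3 -m creep '[{"fingers":0.3,"x":1,"y":0,"z":0.03,"twist":0},{"fingers":0.3,"x":1.8,"y":0,"z":0.03,"twist":0},{"fingers":0.3,"x":2.4,"y":0,"z":0.03,"twist":0},{"fingers":0.3,"x":2.8,"y":0,"z":0.03,"twist":0},{"fingers":0.3,"x":2.97,"y":0,"z":0.03,"twist":0},{"fingers":0.3,"x":2.97,"y":0,"z":0.03,"twist":0},{"fingers":0.3,"x":2.97,"y":0,"z":0.03,"twist":0}]' 20
python3 -m creep '[{"fingers":0,"x":0,"y":0,"z":0,"twist":0},{"fingers":0,"x":0,"y":0,"z":0,"twist":0},{"fingers":0,"x":0,"y":0,"z":0,"twist":0},{"fingers":0,"x":0,"y":0,"z":0,"twist":0},{"fingers":0,"x":0,"y":0,"z":0,"twist":0},{"fingers":0,"x":-0.5,"y":0,"z":0,"twist":0},{"fingers":0,"x":-1,"y":0,"z":0,"twist":0},{"fingers":0,"x":-2,"y":0,"z":0,"twist":0},{"fingers":0,"x":-3,"y":0,"z":0,"twist":0},{"fingers":0,"x":-3,"y":0,"z":0,"twist":0},{"fingers":0,"x":-3,"y":0,"z":0,"twist":0}]' 20
python3 - <<'E'
from h import *
im=snap('wrist','w4.png')
E
python3 to.py 0.482 0.405 0.16 -78.8
```

```text
time: 7.83
position: [0.5735, -0.1659, 0.0248]
tool_rot: [1.283, 1.159, -1.282]
ft_force: [0.1, 0.0, 0.1]
grip_width: 0.303
time: 8.75
position: [0.5748, -0.167, 0.1467]
tool_rot: [1.285, 1.154, -1.281]
ft_force: [-0.2, -0.7, -0.3]
grip_width: 0.102
pos [ 0.5732 -0.1669  0.1444] yaw -95.9 -> units x,y,z [ -0.408  -3.726 -13.99 ] twist -3.41 (alt 68.59 ) rows>= 13.9
```

View pics/w4.png

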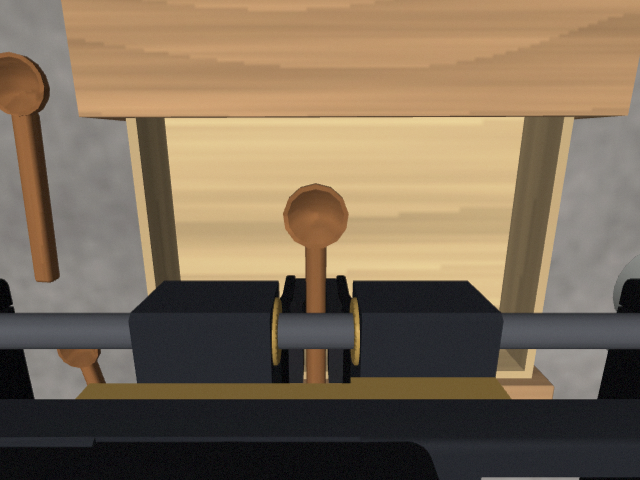

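```bash
python3 -m creep '[{"fingers":0,"x":-0.4,"y":-1.8,"z":-7,"twist":-1.7},{"fingers":0,"x":-0.4,"y":-1.8,"z":-7,"twist":-1.7},{"fingers":0,"x":-0.4,"y":-1.8,"z":-7,"twist":-1.7},{"fingers":0,"x":-0.4,"y":-1.8,"z":-7,"twist":-1.7},{"fingers":0,"x":-0.4,"y":-1.8,"z":-7,"twist":-1.7},{"fingers":0,"x":-0.4,"y":-1.8,"z":-7,"twist":-1.7},{"fingers":0,"x":-0.4,"y":-1.8,"z":-7,"twist":-1.7},{"fingers":0,"x":-0.4,"y":-3.7,"z":-13.98,"twist":-3.4},{"fingers":0,"x":-0.4,"y":-3.7,"z":-13.98,"twist":-3.4},{"fingers":0,"x":-0.4,"y":-3.7,"z":-13.98,"twist":-3.4},{"fingers":0,"x":-0.4,"y":-3.7,"z":-13.98,"twist":-3.4},{"fingers":0,"x":-0.4,"y":-3.7,"z":-13.98,"twist":-3.4},{"fingers":0,"x":-0.4,"y":-3.7,"z":-13.98,"twist":-3.4},{"fingers":0,"x":-0.4,"y":-3.7,"z":-13.98,"twist":-3.4},{"fingers":0,"x":-0.4,"y":-3.7,"z":-13.98,"twist":-3.4},{"fingers":0,"x":-0.4,"y":-3.7,"z":-13.98,"twist":-3.4},{"fingers":0,"x":-0.4,"y":-3.7,"z":-13.98,"twist":-3.4},{"fingers":0,"x":-0.4,"y":-3.7,"z":-13.98,"twist":-3.4},{"fingers":0,"x":-0.4,"y":-3.7,"z":-13.98,"twist":-3.4}]' 20
python3 - <<'E'
from h import *
st()
im=snap('wrist','w5.png');h=cv2.cvtColor(im['pixels'],cv2.COLOR_RGB2HSV)
E
```

```text
time: 10.38
position: [0.4838, 0.4024, 0.159]
tool_rot: [1.066, 1.293, -1.068]
ft_force: [0.2, 0.0, 0.6]
grip_width: 0.103
t 10.38 pos [0.4838 0.4024 0.159 ] grip 0.103 F [0.2 0.  0.6]
q [-1.000e-03  4.880e-01 -9.740e-01  1.562e+00  4.130e-01  1.314e+00
 -2.407e+00]
[[-0.     0.982  0.19 ]
 [-0.002  0.19  -0.982]
 [-1.    -0.001  0.002]]
```

View pics/w5.png

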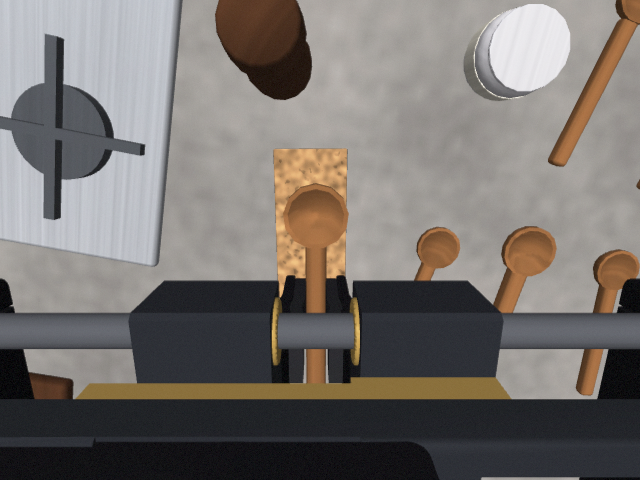

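```bash
python3 - <<'E'
from h import *
im=snap('wrist')
a=[onplane(im,u,v,.004)[:2] for u,v in[(274,149.5),(348,148.5),(346,280),(280,280)]]
print(np.round(a,4))
m=(a[0]+a[1])/2;d=a[2]-a[1];ang=np.degrees(np.arctan2(-d[1],-d[0]));e=a[0]-a[3];print(m,ang,np.degrees(np.arctan2(e[1],e[0])),np.linalg.norm(a[0]-a[1]))
w=a[0]-a[1];print('far edge normal yaw',np.degrees(np.arctan2(-w[0],w[1])))
for y in(11.2,):
    print('centre',m-.065*np.array([np.cos(np.radians(y)),np.sin(np.radians(y))]))
E
```

```text
[[0.5391 0.4489]
 [0.5513 0.3901]
 [0.4398 0.3676]
 [0.4286 0.4252]]
[0.54519014 0.41951629] 11.401570597623202 12.089524848409233 0.06003654495001791
far edge normal yaw 11.766243399222496
centre [0.48142805 0.40689106]
```

```bash
python3 to.py 0.4833 0.4067 0.0073 -78.6
```

```text
pos [0.4837 0.4029 0.1595] yaw -79.0 -> units x,y,z [ 3.805  0.007 -0.099] twist -0.08 (alt 71.92 ) rows>= 3.7
```

```bash
python3 -m creep '[{"fingers":0,"x":1,"y":0,"z":-0.1,"twist":-0.1},{"fingers":0,"x":2,"y":0,"z":-0.1,"twist":-0.1},{"fingers":0,"x":2.8,"y":0,"z":-0.1,"twist":-0.1},{"fingers":0,"x":3.3,"y":0,"z":-0.1,"twist":-0.1},{"fingers":0,"x":3.6,"y":0,"z":-0.1,"twist":-0.1},{"fingers":0,"x":3.7,"y":0,"z":-0.1,"twist":-0.1},{"fingers":0,"x":3.8,"y":0,"z":-0.1,"twist":-0.1},{"fingers":0,"x":3.8,"y":0,"z":-0.1,"twist":-0.1},{"fingers":0,"x":3.8,"y":0,"z":-0.1,"twist":-0.1}]' 20
python3 -c "
from h import *
st()"
```

```text
time: 11.23
position: [0.4827, 0.4094, 0.0092]
tool_rot: [1.06, 1.298, -1.056]
ft_force: [0.5, 0.2, -0.1]
grip_width: 0.098
t 11.23 pos [0.4827 0.4094 0.0092] grip 0.098 F [ 0.5  0.2 -0.1]
q [-0.079  0.641 -0.878  1.685  0.55   1.078 -2.495]
[[ 0.002  0.979  0.202]
 [ 0.001  0.202 -0.979]
 [-1.     0.002 -0.001]]
```

```bash
python3 -m creep '[{"fingers":0,"x":0.03,"y":0,"z":0.05,"twist":0},{"fingers":0,"x":0.05,"y":0,"z":0.05,"twist":0},{"fingers":0,"x":0.05,"y":0,"z":0.05,"twist":0}]' 20
python3 -c "
from h import *
st()"
```

```text
time: 11.48
position: [0.4827, 0.4066, 0.0062]
tool_rot: [1.059, 1.298, -1.058]
ft_force: [0.4, -0.3, 1.6]
grip_width: 0.102
t 11.48 pos [0.4827 0.4066 0.0062] grip 0.102 F [ 0.4 -0.3  1.6]
q [-0.076  0.643 -0.876  1.69   0.552  1.074 -2.494]
[[ 0.001  0.979  0.202]
 [ 0.     0.202 -0.979]
 [-1.     0.001  0.   ]]
```

```bash
python3 -m creep '[{"fingers":0.3,"x":0,"y":0,"z":0,"twist":0},{"fingers":0.3,"x":0,"y":0,"z":0,"twist":0},{"fingers":0.3,"x":0,"y":0,"z":0,"twist":0},{"fingers":0.3,"x":-0.5,"y":0,"z":0,"twist":0},{"fingers":0.3,"x":-1.2,"y":0,"z":0,"twist":0},{"fingers":0.3,"x":-2.2,"y":0,"z":0,"twist":0},{"fingers":0.3,"x":-3.2,"y":0,"z":0,"twist":0},{"fingers":0.3,"x":-4,"y":-1,"z":0,"twist":0},{"fingers":0.3,"x":-4,"y":-1.8,"z":0,"twist":0},{"fingers":0.3,"x":-4,"y":-1.8,"z":0,"twist":0},{"fingers":0.3,"x":-4,"y":-1.8,"z":0,"twist":0}]' 20
python3 - <<'E'
from h import *
st()
im=snap('wrist','w6.png');spoons(im)
E
```

```text
time: 12.4
position: [0.4098, 0.3925, 0.1666]
tool_rot: [1.056, 1.297, -1.054]
ft_force: [0.8, -0.7, 0.4]
grip_width: 0.296
t 12.4 pos [0.4098 0.3925 0.1666] grip 0.296 F [ 0.8 -0.7  0.4]
q [ 0.072  0.347 -1.056  1.708  0.318  1.272 -2.418]
[[ 0.003  0.979  0.205]
 [-0.001  0.205 -0.979]
 [-1.     0.002  0.002]]
px [317 129] mid [0.4817 0.4074] yaw 12.0 L 0.1288 z 0.0054 n 8429
px [433 195] mid [0.4382 0.3055] yaw -8.3 L 0.1321 z 0.0113 n 3137
px [528 197] mid [0.4558 0.2263] yaw -4.1 L 0.1277 z 0.0134 n 4385
px [616 234] mid [0.448 0.137] yaw 11.3 L 0.1313 z 0.0108 n 3109
```

View pics/w6.png

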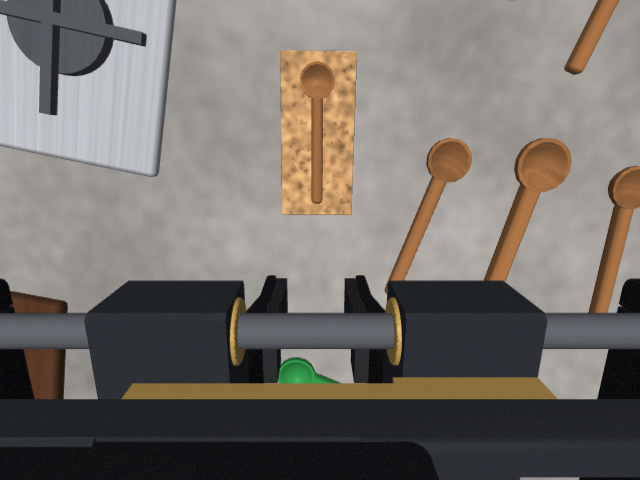

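```bash
python3 to.py 0.434 0.303 0.08 -96
```

```text
pos [0.4117 0.3919 0.166 ] yaw -78.3 -> units x,y,z [2.154 0.091 2.287] twist 3.54 (alt -68.46 ) rows>= 3.0
```

```bash
python3 -m creep '[{"fingers":0.3,"x":0.5,"y":0.09,"z":2.29,"twist":3.5},{"fingers":0.3,"x":1,"y":0.09,"z":2.29,"twist":3.5},{"fingers":0.3,"x":2.1,"y":0.09,"z":2.29,"twist":3.5},{"fingers":0.3,"x":2.1,"y":0.09,"z":2.29,"twist":3.5},{"fingers":0.3,"x":2.1,"y":0.09,"z":2.29,"twist":3.5},{"fingers":0.3,"x":2.1,"y":0.09,"z":2.29,"twist":3.5}]' 20
python3 - <<'E'
from h import *
st()
im=snap('wrist','w7.png');snap('side','s7.png')
E
python3 to.py 0.434 0.303 0.0035 -96
```

```text
time: 12.95
position: [0.4333, 0.3046, 0.0816]
tool_rot: [1.282, 1.163, -1.283]
ft_force: [0.3, 0.6, -0.7]
grip_width: 0.296
t 12.95 pos [0.4333 0.3046 0.0816] grip 0.296 F [ 0.3  0.6 -0.7]
q [ 0.187  0.326 -0.966  1.886  0.299  1.085 -2.567]
[[-0.002  0.995 -0.099]
 [ 0.002 -0.099 -0.995]
 [-1.    -0.002 -0.001]]
pos [0.434  0.3062 0.0834] yaw -95.6 -> units x,y,z [1.998 0.005 0.086] twist 0.07 (alt -71.93 ) rows>= 1.9
```

View pics/w7.png

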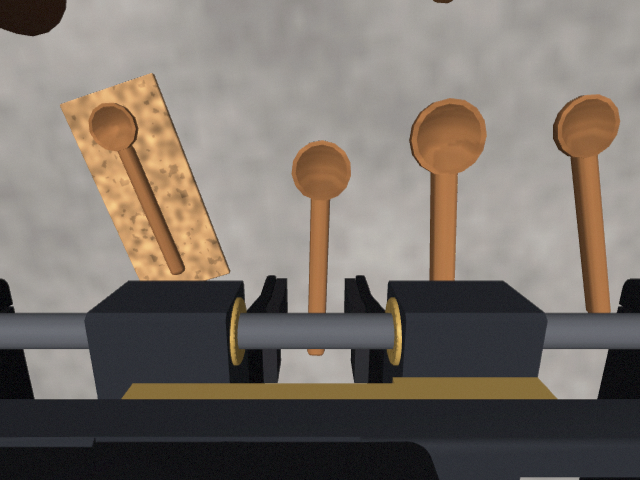

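```bash
python3 -m creep '[{"fingers":0.3,"x":0.8,"y":0,"z":0.04,"twist":0},{"fingers":0.3,"x":1.5,"y":0,"z":0.04,"twist":0},{"fingers":0.3,"x":1.85,"y":0,"z":0.04,"twist":0},{"fingers":0.3,"x":1.95,"y":0,"z":0.04,"twist":0},{"fingers":0.3,"x":1.95,"y":0,"z":0.04,"twist":0},{"fingers":0,"x":1.95,"y":0,"z":0.04,"twist":0},{"fingers":0,"x":1.95,"y":0,"z":0.04,"twist":0},{"fingers":0,"x":1.95,"y":0,"z":0.04,"twist":0},{"fingers":0,"x":1.95,"y":0,"z":0.04,"twist":0},{"fingers":0,"x":1.95,"y":0,"z":0.04,"twist":0}]' 25
python3 -m creep '[{"fingers":0,"x":-0.3,"y":0,"z":0,"twist":0},{"fingers":0,"x":-1,"y":0,"z":0,"twist":0},{"fingers":0,"x":-2,"y":0,"z":0,"twist":0},{"fingers":0,"x":-3,"y":0,"z":0,"twist":0},{"fingers":0,"x":-3.7,"y":0,"z":0,"twist":0},{"fingers":0,"x":-3.7,"y":0,"z":0,"twist":0}]' 25
python3 - <<'E'
from h import *
im=snap('wrist','w8.png')
im=snap('top','t8.png');spoons(im)
def dr(x,y,o=(.5878,-.1884),a=-5.7):
    c,s=np.cos(np.radians(a)),np.sin(np.radians(a));return np.array(o)+[c*x-s*y,s*x+c*y]
for y in(.092,.046,0,-.046,-.092):print(y,np.round(dr(-.015,y),4))
E
```

```text
time: 13.88
position: [0.4346, 0.3024, 0.0051]
tool_rot: [1.286, 1.158, -1.282]
ft_force: [-0.8, -0.5, 7.0]
grip_width: 0.131
time: 14.38
position: [0.4365, 0.3043, 0.1586]
tool_rot: [1.292, 1.155, -1.274]
ft_force: [0.6, 1.0, -1.3]
grip_width: 0.132
px [294 168] mid [0.6376 0.0472] yaw -8.9 L 0.1741 z 0.0108 n 596
px [222 168] mid [0.6389 0.2085] yaw -8.0 L 0.144 z 0.0087 n 416
px [257 171] mid [0.633  0.1295] yaw -7.6 L 0.1437 z 0.0085 n 408
px [211 259] mid [0.429  0.2218] yaw -1.4 L 0.1734 z 0.0111 n 676
px [253 256] mid [0.4385 0.1294] yaw 10.3 L 0.1418 z 0.0088 n 419
px [291 259] mid [0.4336 0.0448] yaw 5.3 L 0.1419 z 0.0092 n 420
0.092 [ 0.582  -0.0954]
0.046 [ 0.5774 -0.1411]
0 [ 0.5729 -0.1869]
-0.046 [ 0.5683 -0.2327]
-0.092 [ 0.5637 -0.2785]
```

View pics/w8.png

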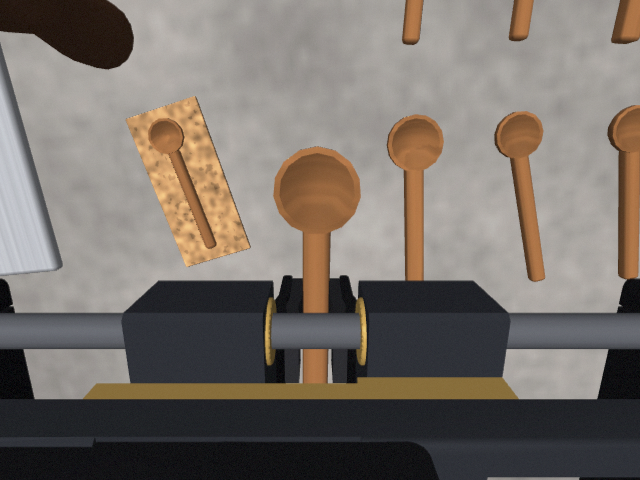

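View pics/t8.png

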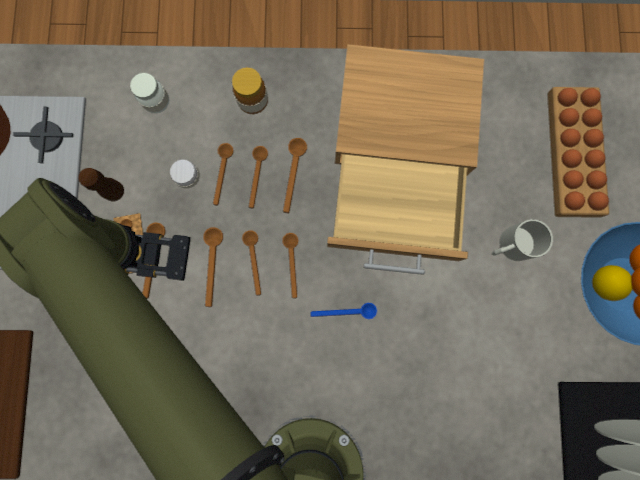

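```bash
python3 to.py 0.567 -0.2785 0.16 -95.7
```

```text
pos [0.4343 0.3018 0.1534] yaw -95.9 -> units x,y,z [-0.157  4.781 14.092] twist -0.03 (alt 71.97 ) rows>= 14.3
```

```bash
python3 -m creep '[{"fingers":0,"x":-0.2,"y":4.78,"z":14.1,"twist":0},{"fingers":0,"x":-0.2,"y":4.78,"z":14.1,"twist":0},{"fingers":0,"x":-0.2,"y":4.78,"z":14.1,"twist":0},{"fingers":0,"x":-0.2,"y":4.78,"z":14.1,"twist":0},{"fingers":0,"x":-0.2,"y":4.78,"z":14.1,"twist":0},{"fingers":0,"x":-0.2,"y":4.78,"z":14.1,"twist":0},{"fingers":0,"x":-0.2,"y":4.78,"z":14.1,"twist":0},{"fingers":0,"x":-0.2,"y":4.78,"z":14.1,"twist":0},{"fingers":0,"x":-0.2,"y":4.78,"z":14.1,"twist":0},{"fingers":0,"x":-0.2,"y":4.78,"z":14.1,"twist":0},{"fingers":0,"x":-0.2,"y":4.78,"z":14.1,"twist":0},{"fingers":0,"x":-0.2,"y":4.78,"z":14.1,"twist":0},{"fingers":0,"x":-0.2,"y":4.78,"z":14.1,"twist":0},{"fingers":0,"x":-0.2,"y":4.78,"z":14.1,"twist":0},{"fingers":0,"x":-0.2,"y":4.78,"z":14.1,"twist":0},{"fingers":0,"x":-0.2,"y":4.78,"z":14.1,"twist":0},{"fingers":0,"x":-0.2,"y":4.78,"z":14.1,"twist":0},{"fingers":0,"x":-0.2,"y":4.78,"z":14.1,"twist":0}]' 25
python3 - <<'E'
from h import *
st()
im=snap('wrist','w9.png')
E
python3 to.py 0.567 -0.2785 0.029 -95.7
```

```text
time: 15.98
position: [0.566, -0.2764, 0.1586]
tool_rot: [1.283, 1.164, -1.283]
ft_force: [-0.4, 1.2, -0.1]
grip_width: 0.131
t 15.98 pos [ 0.566  -0.2764  0.1586] grip 0.131 F [-0.4  1.2 -0.1]
q [ 0.875  0.374 -0.581  1.568  0.21   1.265 -1.409]
[[-0.002  0.995 -0.099]
 [ 0.002 -0.099 -0.995]
 [-1.    -0.002 -0.002]]
pos [ 0.5662 -0.2762  0.1591] yaw -95.7 -> units x,y,z [3.252 0.029 0.061] twist 0.01 (alt -71.99 ) rows>= 3.1
```

View pics/w9.png

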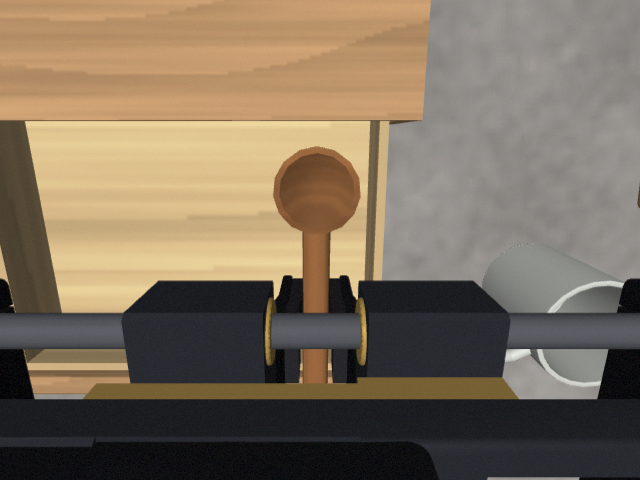

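```bash
python3 - <<'E'
from h import *
im=snap('wrist')
a=np.radians(-5.7);X=np.array([np.cos(a),np.sin(a)]);Y=np.array([-np.sin(a),np.cos(a)]);o=np.array([.5878,-.1884])
for n,u,v,z in[('R wall top inner',378,200,.068),('R floor edge',367,260,.022),('R floor edge',371,150,.022),('L floor edge',40,200,.022),('L floor',62,310,.022),('front panel top inner',200,372,.078),('unit front',200,121,.09)]:
    p=onplane(im,u,v,z)[:2]-o;print(n,np.round([p@X,p@Y],4))
E
```

```text
R wall top inner [ 0.019  -0.1292]
R floor edge [-0.0386 -0.1298]
R floor edge [ 0.0499 -0.1296]
L floor edge [0.0109 0.1312]
L floor [-0.0843  0.1303]
front panel top inner [-0.1066 -0.0029]
unit front [ 0.0687 -0.0201]
```

```bash
python3 -m creep '[{"fingers":0,"x":1,"y":0.03,"z":0.05,"twist":0},{"fingers":0,"x":2,"y":0.03,"z":0.05,"twist":0},{"fingers":0,"x":2.7,"y":0.03,"z":0.05,"twist":0},{"fingers":0,"x":3.1,"y":0.03,"z":0.05,"twist":0},{"fingers":0,"x":3.25,"y":0.03,"z":0.05,"twist":0},{"fingers":0,"x":3.25,"y":0.03,"z":0.05,"twist":0},{"fingers":0,"x":3.25,"y":0.03,"z":0.05,"twist":0}]' 25
python3 -c "
from h import *
st()"
```

```text
time: 16.67
position: [0.5682, -0.2801, 0.0308]
tool_rot: [1.283, 1.159, -1.282]
ft_force: [1.3, 0.2, -0.0]
grip_width: 0.132
t 16.67 pos [ 0.5682 -0.2801  0.0308] grip 0.132 F [ 1.3  0.2 -0. ]
q [ 0.844  0.5   -0.543  1.678  0.291  1.043 -1.463]
[[ 0.001  0.995 -0.1  ]
 [-0.001 -0.1   -0.995]
 [-1.     0.001  0.   ]]
```

```bash
python3 -m creep '[{"fingers":0,"x":0.06,"y":0,"z":0,"twist":0},{"fingers":0,"x":0.1,"y":0,"z":0,"twist":0},{"fingers":0,"x":0.1,"y":0,"z":0,"twist":0}]' 25
python3 -c "
from h import *
st()"
```

```text
time: 16.92
position: [0.5684, -0.2813, 0.0272]
tool_rot: [1.284, 1.157, -1.283]
ft_force: [0.2, 0.9, 3.9]
grip_width: 0.131
t 16.92 pos [ 0.5684 -0.2813  0.0272] grip 0.131 F [0.2 0.9 3.9]
q [ 0.844  0.505 -0.54   1.68   0.294  1.036 -1.465]
[[ 0.002  0.995 -0.102]
 [-0.001 -0.102 -0.995]
 [-1.     0.002  0.001]]
```

```bash
python3 -m creep '[{"fingers":0.28,"x":0,"y":0,"z":0,"twist":0},{"fingers":0.28,"x":0,"y":0,"z":0,"twist":0},{"fingers":0.28,"x":0,"y":0,"z":0,"twist":0},{"fingers":0.28,"x":-0.4,"y":0,"z":0,"twist":0},{"fingers":0.28,"x":-1,"y":0,"z":0,"twist":0},{"fingers":0.28,"x":-2,"y":0,"z":0,"twist":0},{"fingers":0.28,"x":-3,"y":0,"z":0,"twist":0},{"fingers":0.28,"x":-3.5,"y":0,"z":0,"twist":0},{"fingers":0.28,"x":-3.5,"y":0,"z":0,"twist":0}]' 25
python3 - <<'E'
from h import *
st()
im=snap('wrist','w10.png');spoons(im)
E
python3 to.py 0.440 0.0475 0.15 -84.9
```

```text
time: 17.67
position: [0.5706, -0.2822, 0.1721]
tool_rot: [1.285, 1.149, -1.279]
ft_force: [0.7, 1.0, 1.1]
grip_width: 0.279
t 17.67 pos [ 0.5706 -0.2822  0.1721] grip 0.279 F [0.7 1.  1.1]
q [ 0.878  0.368 -0.583  1.547  0.21   1.278 -1.406]
[[ 0.009  0.995 -0.102]
 [-0.005 -0.102 -0.995]
 [-1.     0.009  0.004]]
px [314 211] mid [ 0.5685 -0.279 ] yaw -6.3 L 0.1388 z 0.0336 n 3312
pos [ 0.569  -0.2818  0.169 ] yaw -95.9 -> units x,y,z [ 0.433 -4.051 -7.861] twist -2.19 (alt 69.81 ) rows>= 8.5
```

View pics/w10.png

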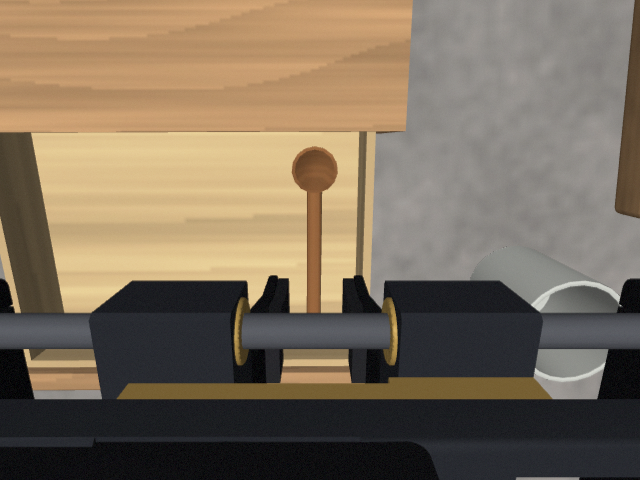

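```bash
python3 -m creep '[{"fingers":0.3,"x":0,"y":-4.05,"z":-7.86,"twist":-2.2},{"fingers":0.3,"x":0,"y":-4.05,"z":-7.86,"twist":-2.2},{"fingers":0.3,"x":0,"y":-4.05,"z":-7.86,"twist":-2.2},{"fingers":0.3,"x":0,"y":-4.05,"z":-7.86,"twist":-2.2},{"fingers":0.3,"x":0,"y":-4.05,"z":-7.86,"twist":-2.2},{"fingers":0.3,"x":0,"y":-4.05,"z":-7.86,"twist":-2.2},{"fingers":0.3,"x":0.4,"y":-4.05,"z":-7.86,"twist":-2.2},{"fingers":0.3,"x":1.2,"y":-4.05,"z":-7.86,"twist":-2.2},{"fingers":0.3,"x":2.1,"y":-4.05,"z":-7.86,"twist":-2.2},{"fingers":0.3,"x":2.1,"y":-4.05,"z":-7.86,"twist":-2.2},{"fingers":0.3,"x":2.1,"y":-4.05,"z":-7.86,"twist":-2.2},{"fingers":0.3,"x":2.1,"y":-4.05,"z":-7.86,"twist":-2.2}]' 25
python3 - <<'E'
from h import *
st()
im=snap('wrist','w11.png');spoons(im)
E
python3 to.py 0.440 0.0475 0.004 -84.9
```

```text
time: 18.72
position: [0.4368, 0.0481, 0.0806]
tool_rot: [1.141, 1.254, -1.144]
ft_force: [0.3, -0.6, 0.8]
grip_width: 0.297
t 18.72 pos [0.4368 0.0481 0.0806] grip 0.297 F [ 0.3 -0.6  0.8]
q [ 0.707  0.046 -0.88   2.089  0.041  1.026 -1.673]
[[-0.003  0.996  0.091]
 [ 0.     0.091 -0.996]
 [-1.    -0.003 -0.001]]
px [ 36 185] mid [0.4499 0.2214] yaw -0.9 L 0.1383 z 0.0133 n 9058
px [177 180] mid [0.4628 0.1347] yaw 11.5 L 0.103 z 0.0114 n 5156
px [320 205] mid [0.4531 0.0488] yaw 5.1 L 0.1117 z 0.0115 n 4833
pos [0.4384 0.0475 0.0818] yaw -84.9 -> units x,y,z [1.944 0.042 0.005] twist 0.01 (alt -71.99 ) rows>= 1.9
```

View pics/w11.png

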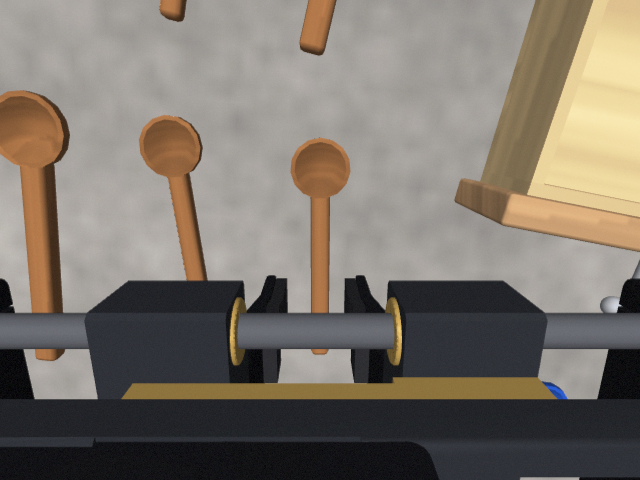

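```bash
python3 to.py 0.427 0.0467 0.004 -90.5; python3 - <<'E'
from h import *
im=snap('wrist')
# drawer front-left corner panel top
print(onplane(im,458,200,.068),onplane(im,458,180,.078),onplane(im,508,226,.078))
E
```

```text
pos [0.4384 0.0475 0.0818] yaw -84.9 -> units x,y,z [ 1.945 -0.284 -0.004] twist 1.13 (alt -70.87 ) rows>= 1.9
[ 0.48879933 -0.01299289  0.068     ] [ 0.49873598 -0.00746352  0.078     ] [ 0.48052041 -0.03363315  0.078     ]
```

```bash
python3 -m creep '[{"fingers":0.3,"x":0.3,"y":-0.28,"z":0,"twist":1.1},{"fingers":0.3,"x":0.8,"y":-0.28,"z":0,"twist":1.1},{"fingers":0.3,"x":1.5,"y":-0.28,"z":0,"twist":1.1},{"fingers":0.3,"x":1.75,"y":-0.28,"z":0,"twist":1.1},{"fingers":0.3,"x":1.9,"y":-0.28,"z":0,"twist":1.1},{"fingers":0.3,"x":1.9,"y":-0.28,"z":0,"twist":1.1}]' 25
python3 -c "
from h import *
st()"
```

```text
time: 19.32
position: [0.4272, 0.0468, 0.0055]
tool_rot: [1.214, 1.207, -1.215]
ft_force: [0.0, -0.9, 0.2]
grip_width: 0.301
t 19.32 pos [0.4272 0.0468 0.0055] grip 0.301 F [ 0.  -0.9  0.2]
q [ 0.66   0.176 -0.864  2.174  0.175  0.862 -1.89 ]
[[-0.001  1.    -0.007]
 [ 0.001 -0.007 -1.   ]
 [-1.    -0.001 -0.001]]
```

```bash
python3 -m creep '[{"fingers":0,"x":0,"y":0,"z":0,"twist":0},{"fingers":0,"x":0,"y":0,"z":0,"twist":0},{"fingers":0,"x":0,"y":0,"z":0,"twist":0},{"fingers":0,"x":0,"y":0,"z":0,"twist":0},{"fingers":0,"x":0,"y":0,"z":0,"twist":0},{"fingers":0,"x":-0.3,"y":0,"z":0,"twist":0},{"fingers":0,"x":-1,"y":0,"z":0,"twist":0},{"fingers":0,"x":-2,"y":0,"z":0,"twist":0},{"fingers":0,"x":-3,"y":0,"z":0,"twist":0},{"fingers":0,"x":-3.7,"y":0,"z":0,"twist":0},{"fingers":0,"x":-3.7,"y":0,"z":0,"twist":0}]' 25
python3 - <<'E'
from h import *
st()
im=snap('wrist','w12.png')
E
# slot y=-.046, mid x -.015, grip at -12 => drawer x -.027
python3 - <<'E'
import numpy as np
c,s=np.cos(np.radians(-5.7)),np.sin(np.radians(-5.7));x,y=-.026,-.046
print(.5878+c*x-s*y,-.1884+s*x+c*y)
E
python3 to.py 0.557 -0.2316 0.16 -95.7
```

```text
time: 20.23
position: [0.4312, 0.0475, 0.1596]
tool_rot: [1.217, 1.196, -1.207]
ft_force: [1.5, -1.2, -0.7]
grip_width: 0.131
t 20.23 pos [0.4312 0.0475 0.1596] grip 0.131 F [ 1.5 -1.2 -0.7]
q [ 0.759 -0.118 -0.866  2.022 -0.093  1.188 -1.647]
[[ 0.011  1.    -0.006]
 [-0.003 -0.006 -1.   ]
 [-1.     0.011  0.003]]
0.5573598466928008 -0.2315902427248818
pos [0.4294 0.0471 0.1568] yaw -90.4 -> units x,y,z [-0.041  3.234  6.948] twist 1.07 (alt -70.93 ) rows>= 7.4
```

View pics/w12.png

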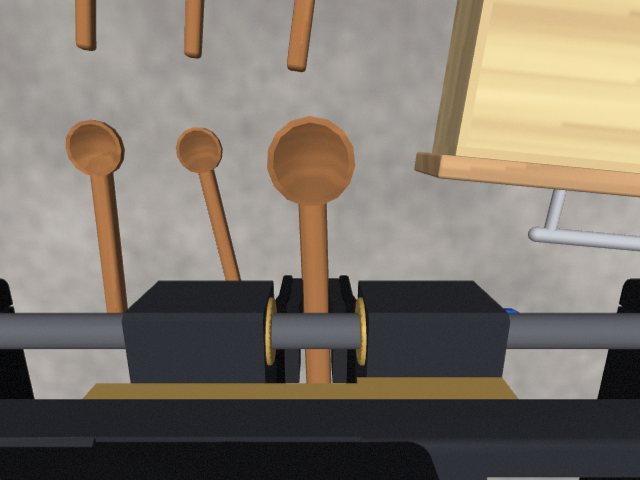

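```bash
python3 -m creep '[{"fingers":0,"x":-0.1,"y":3.23,"z":6.95,"twist":1.2},{"fingers":0,"x":-0.1,"y":3.23,"z":6.95,"twist":1.2},{"fingers":0,"x":-0.1,"y":3.23,"z":6.95,"twist":1.2},{"fingers":0,"x":-0.1,"y":3.23,"z":6.95,"twist":1.2},{"fingers":0,"x":-0.1,"y":3.23,"z":6.95,"twist":1.2},{"fingers":0,"x":-0.1,"y":3.23,"z":6.95,"twist":1.2},{"fingers":0,"x":-0.1,"y":3.23,"z":6.95,"twist":1.2},{"fingers":0,"x":-0.1,"y":3.23,"z":6.95,"twist":1.2},{"fingers":0,"x":-0.1,"y":3.23,"z":6.95,"twist":1.2},{"fingers":0,"x":-0.1,"y":3.23,"z":6.95,"twist":1.2},{"fingers":0,"x":-0.1,"y":3.23,"z":6.95,"twist":1.2}]' 25
python3 - <<'E'
from h import *
st()
im=snap('wrist','w13.png')
E
python3 to.py 0.557 -0.2316 0.028 -96
```

```text
time: 21.2
position: [0.5539, -0.2294, 0.1563]
tool_rot: [1.289, 1.159, -1.29]
ft_force: [-0.9, 0.5, 0.5]
grip_width: 0.128
t 21.2 pos [ 0.5539 -0.2294  0.1563] grip 0.128 F [-0.9  0.5  0.5]
q [ 0.905  0.327 -0.672  1.646  0.211  1.245 -1.488]
[[-0.002  0.994 -0.108]
 [ 0.002 -0.108 -0.994]
 [-1.    -0.002 -0.002]]
pos [ 0.5541 -0.2292  0.1569] yaw -96.2 -> units x,y,z [3.222 0.084 0.056] twist -0.04 (alt 71.96 ) rows>= 3.1
```

View pics/w13.png

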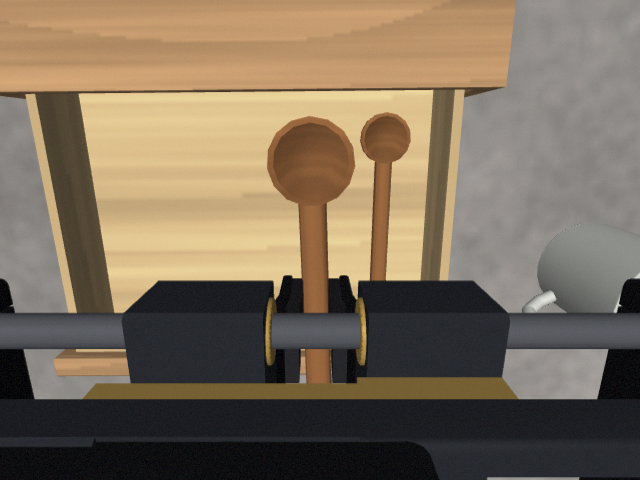

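```bash
python3 -m creep '[{"fingers":0,"x":1,"y":0.08,"z":0.03,"twist":0},{"fingers":0,"x":2,"y":0.08,"z":0.03,"twist":0},{"fingers":0,"x":2.7,"y":0.08,"z":0.03,"twist":0},{"fingers":0,"x":3.1,"y":0.08,"z":0.03,"twist":0},{"fingers":0,"x":3.2,"y":0.08,"z":0.03,"twist":0},{"fingers":0,"x":3.25,"y":0.08,"z":0.03,"twist":0},{"fingers":0,"x":3.25,"y":0.08,"z":0.03,"twist":0},{"fingers":0,"x":3.25,"y":0.08,"z":0.03,"twist":0}]' 25
python3 -c "
from h import *
st()"
```

```text
time: 21.92
position: [0.558, -0.2323, 0.0285]
tool_rot: [1.289, 1.154, -1.289]
ft_force: [-0.5, 0.2, 0.1]
grip_width: 0.131
t 21.92 pos [ 0.558  -0.2323  0.0285] grip 0.131 F [-0.5  0.2  0.1]
q [ 0.859  0.467 -0.625  1.753  0.314  1.022 -1.561]
[[ 0.001  0.994 -0.109]
 [-0.001 -0.109 -0.994]
 [-1.     0.001  0.001]]
```

```bash
python3 -m creep '[{"fingers":0,"x":0.04,"y":0,"z":0,"twist":0},{"fingers":0,"x":0.04,"y":0,"z":0,"twist":0},{"fingers":0.28,"x":0.04,"y":0,"z":0,"twist":0},{"fingers":0.28,"x":0.04,"y":0,"z":0,"twist":0},{"fingers":0.28,"x":0.04,"y":0,"z":0,"twist":0},{"fingers":0.28,"x":-0.4,"y":0,"z":0,"twist":0},{"fingers":0.28,"x":-1,"y":0,"z":0,"twist":0},{"fingers":0.28,"x":-2,"y":0,"z":0,"twist":0},{"fingers":0.28,"x":-3,"y":0,"z":0,"twist":0},{"fingers":0.28,"x":-3.4,"y":0,"z":0,"twist":0},{"fingers":0.28,"x":-3.4,"y":0,"z":0,"twist":0}]' 25
python3 - <<'E'
from h import *
im=snap('wrist','w14.png');spoons(im)
E
python3 to.py 0.4445 0.132 0.15 -79.7
```

```text
time: 22.83
position: [0.5606, -0.234, 0.1691]
tool_rot: [1.291, 1.146, -1.286]
ft_force: [0.9, 0.2, -0.8]
grip_width: 0.281
px [373 188] mid [ 0.5694 -0.2788] yaw -6.5 L 0.1429 z 0.0335 n 3605
px [313 197] mid [ 0.5681 -0.2316] yaw -5.7 L 0.1428 z 0.0335 n 3532
pos [ 0.559  -0.2337  0.1662] yaw -96.4 -> units x,y,z [ 0.369 -3.858 -8.771] twist -3.33 (alt 68.67 ) rows>= 9.2
```

View pics/w14.png

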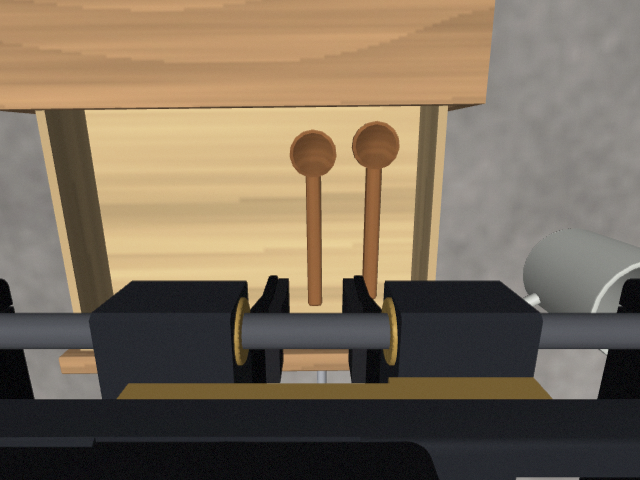

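Two in, parallel. Third spoon.

```bash
python3 -m creep '[{"fingers":0.3,"x":0,"y":-3.86,"z":-8.77,"twist":-3.3},{"fingers":0.3,"x":0,"y":-3.86,"z":-8.77,"twist":-3.3},{"fingers":0.3,"x":0,"y":-3.86,"z":-8.77,"twist":-3.3},{"fingers":0.3,"x":0,"y":-3.86,"z":-8.77,"twist":-3.3},{"fingers":0.3,"x":0,"y":-3.86,"z":-8.77,"twist":-3.3},{"fingers":0.3,"x":0,"y":-3.86,"z":-8.77,"twist":-3.3},{"fingers":0.3,"x":0,"y":-3.86,"z":-8.77,"twist":-3.3},{"fingers":0.3,"x":0.4,"y":-3.86,"z":-8.77,"twist":-3.3},{"fingers":0.3,"x":1.2,"y":-3.86,"z":-8.77,"twist":-3.3},{"fingers":0.3,"x":2.1,"y":-3.86,"z":-8.77,"twist":-3.3},{"fingers":0.3,"x":2.1,"y":-3.86,"z":-8.77,"twist":-3.3},{"fingers":0.3,"x":2.1,"y":-3.86,"z":-8.77,"twist":-3.3},{"fingers":0.3,"x":2.1,"y":-3.86,"z":-8.77,"twist":-3.3}]' 25
python3 - <<'E'
from h import *
st()
im=snap('wrist','w15.png');spoons(im)
E
python3 to.py 0.4445 0.132 0.004 -79.7
```

```text
time: 23.97
position: [0.4415, 0.1323, 0.0784]
tool_rot: [1.076, 1.291, -1.079]
ft_force: [1.1, -0.2, 1.2]
grip_width: 0.299
t 23.97 pos [0.4415 0.1323 0.0784] grip 0.299 F [ 1.1 -0.2  1.2]
q [ 0.63   0.141 -1.018  2.042  0.138  1.033 -1.847]
[[-0.004  0.984  0.177]
 [ 0.     0.177 -0.984]
 [-1.    -0.003 -0.001]]
px [178 172] mid [0.4638 0.2231] yaw -0.2 L 0.1108 z 0.0137 n 7333
px [319 204] mid [0.4583 0.1349] yaw 9.9 L 0.1108 z 0.0115 n 4909
pos [0.4429 0.1321 0.0796] yaw -79.9 -> units x,y,z [1.889 0.04  0.009] twist -0.04 (alt 71.96 ) rows>= 1.8
```

View pics/w15.png

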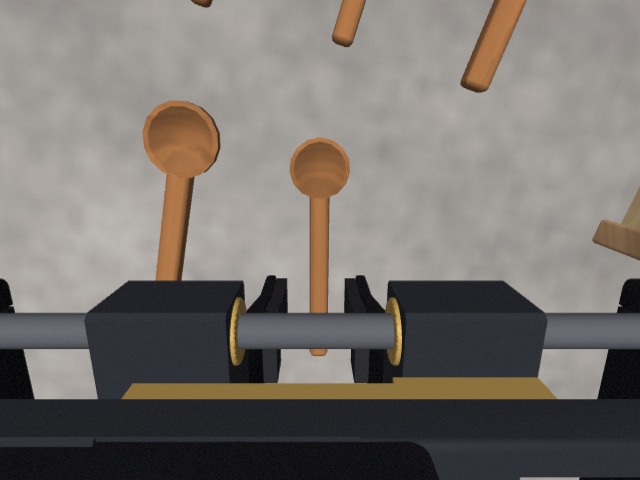

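```bash
python3 -m creep '[{"fingers":0.3,"x":0.8,"y":0.04,"z":0,"twist":0},{"fingers":0.3,"x":1.4,"y":0.04,"z":0,"twist":0},{"fingers":0.3,"x":1.75,"y":0.04,"z":0,"twist":0},{"fingers":0.3,"x":1.86,"y":0.04,"z":0,"twist":0},{"fingers":0.3,"x":1.86,"y":0.04,"z":0,"twist":0},{"fingers":0,"x":1.86,"y":0.04,"z":0,"twist":0},{"fingers":0,"x":1.86,"y":0.04,"z":0,"twist":0},{"fingers":0,"x":1.86,"y":0.04,"z":0,"twist":0},{"fingers":0,"x":1.86,"y":0.04,"z":0,"twist":0},{"fingers":0,"x":1.86,"y":0.04,"z":0,"twist":0}]' 25
python3 -m creep '[{"fingers":0,"x":-0.3,"y":0,"z":0,"twist":0},{"fingers":0,"x":-1,"y":0,"z":0,"twist":0},{"fingers":0,"x":-2,"y":0,"z":0,"twist":0},{"fingers":0,"x":-3,"y":0,"z":0,"twist":0},{"fingers":0,"x":-3.7,"y":0,"z":0,"twist":0},{"fingers":0,"x":-3.7,"y":0,"z":0,"twist":0}]' 25
python3 - <<'E'
from h import *
im=snap('wrist','w16.png')
E
python3 to.py 0.576 -0.1867 0.16 -95.7
```

```text
time: 24.85
position: [0.4457, 0.1327, 0.0065]
tool_rot: [1.078, 1.285, -1.077]
ft_force: [-0.3, -0.6, 6.5]
grip_width: 0.131
time: 25.35
position: [0.4484, 0.1342, 0.1591]
tool_rot: [1.081, 1.279, -1.071]
ft_force: [1.3, 0.2, -1.0]
grip_width: 0.128
pos [0.4469 0.1332 0.1563] yaw -79.9 -> units x,y,z [-0.056  1.773  8.441] twist 3.16 (alt -68.84 ) rows>= 8.3
```

View pics/w16.png

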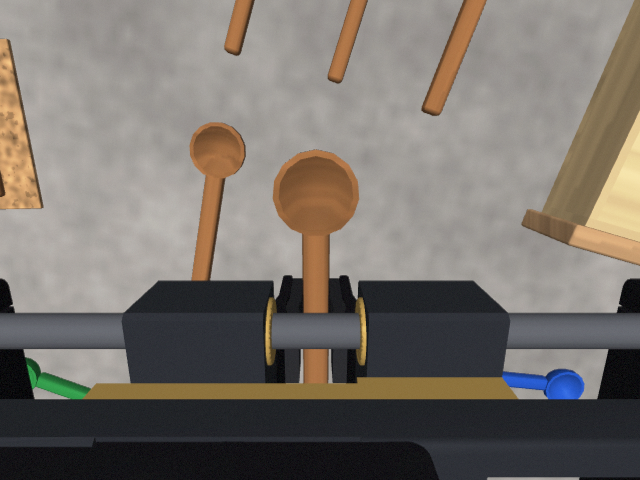

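```bash
python3 -m creep '[{"fingers":0,"x":-0.1,"y":1.8,"z":8.44,"twist":3.16},{"fingers":0,"x":-0.1,"y":1.8,"z":8.44,"twist":3.16},{"fingers":0,"x":-0.1,"y":1.8,"z":8.44,"twist":3.16},{"fingers":0,"x":-0.1,"y":1.8,"z":8.44,"twist":3.16},{"fingers":0,"x":-0.1,"y":1.8,"z":8.44,"twist":3.16},{"fingers":0,"x":-0.1,"y":1.8,"z":8.44,"twist":3.16},{"fingers":0,"x":-0.1,"y":1.8,"z":8.44,"twist":3.16},{"fingers":0,"x":-0.1,"y":1.8,"z":8.44,"twist":3.16},{"fingers":0,"x":-0.1,"y":1.8,"z":8.44,"twist":3.16},{"fingers":0,"x":-0.1,"y":1.8,"z":8.44,"twist":3.16},{"fingers":0,"x":-0.1,"y":1.8,"z":8.44,"twist":3.16},{"fingers":0,"x":-0.1,"y":1.8,"z":8.44,"twist":3.16}]' 25
python3 - <<'E'
from h import *
st()
im=snap('wrist','w17.png')
E
python3 to.py 0.576 -0.1867 0.028 -95.7
```

```text
time: 26.4
position: [0.5742, -0.1843, 0.1562]
tool_rot: [1.28, 1.165, -1.28]
ft_force: [-0.9, -0.7, -0.2]
grip_width: 0.128
t 26.4 pos [ 0.5742 -0.1843  0.1562] grip 0.128 F [-0.9 -0.7 -0.2]
q [ 0.906  0.362 -0.784  1.635  0.265  1.257 -1.596]
[[-0.002  0.995 -0.096]
 [ 0.002 -0.096 -0.995]
 [-1.    -0.002 -0.002]]
pos [ 0.5744 -0.1841  0.1567] yaw -95.5 -> units x,y,z [3.216 0.05  0.064] twist 0.05 (alt -71.95 ) rows>= 3.1
```

View pics/w17.png

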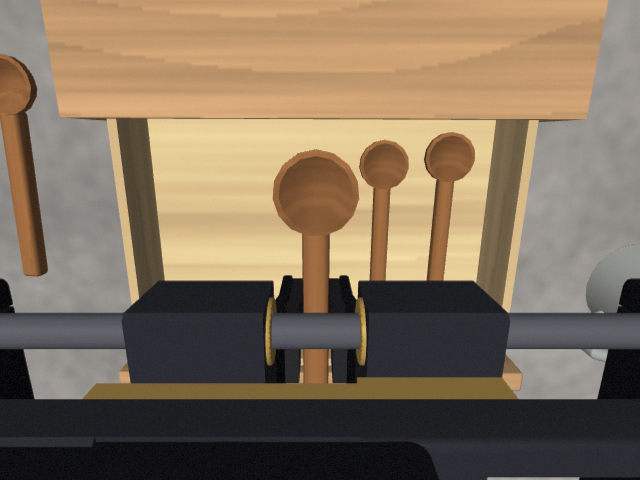

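```bash
python3 -m creep '[{"fingers":0,"x":1,"y":0.04,"z":0.02,"twist":0},{"fingers":0,"x":2,"y":0.04,"z":0.02,"twist":0},{"fingers":0,"x":2.7,"y":0.04,"z":0.02,"twist":0},{"fingers":0,"x":3.1,"y":0.04,"z":0.02,"twist":0},{"fingers":0,"x":3.2,"y":0.04,"z":0.02,"twist":0},{"fingers":0,"x":3.25,"y":0.04,"z":0.02,"twist":0},{"fingers":0,"x":3.25,"y":0.04,"z":0.02,"twist":0},{"fingers":0,"x":3.25,"y":0.04,"z":0.02,"twist":0}]' 25
python3 -c "
from h import *
st()"
```

```text
time: 27.12
position: [0.5766, -0.1864, 0.028]
tool_rot: [1.28, 1.161, -1.28]
ft_force: [-0.8, 0.2, -0.6]
grip_width: 0.131
t 27.12 pos [ 0.5766 -0.1864  0.028 ] grip 0.131 F [-0.8  0.2 -0.6]
q [ 0.852  0.5   -0.724  1.746  0.378  1.039 -1.674]
[[ 0.001  0.995 -0.096]
 [-0.    -0.096 -0.995]
 [-1.     0.001  0.   ]]
```

```bash
python3 -m creep '[{"fingers":0,"x":0.03,"y":0,"z":0,"twist":0},{"fingers":0,"x":0.03,"y":0,"z":0,"twist":0},{"fingers":0.28,"x":0.03,"y":0,"z":0,"twist":0},{"fingers":0.28,"x":0.03,"y":0,"z":0,"twist":0},{"fingers":0.28,"x":0.03,"y":0,"z":0,"twist":0},{"fingers":0.28,"x":-0.4,"y":0,"z":0,"twist":0},{"fingers":0.28,"x":-1,"y":0,"z":0,"twist":0},{"fingers":0.28,"x":-2,"y":0,"z":0,"twist":0},{"fingers":0.28,"x":-3,"y":0,"z":0,"twist":0},{"fingers":0.28,"x":-3.4,"y":0,"z":0,"twist":0},{"fingers":0.28,"x":-3.4,"y":0,"z":0,"twist":0}]' 25
python3 - <<'E'
from h import *
im=snap('wrist','w18.png');spoons(im)
E
python3 to.py 0.638 0.131 0.15 -97.7
```

```text
time: 28.03
position: [0.5793, -0.1883, 0.1685]
tool_rot: [1.283, 1.153, -1.277]
ft_force: [0.6, 0.4, 0.5]
grip_width: 0.279
px [ 26 164] mid [0.641  0.0461] yaw -9.5 L 0.1739 z 0.0134 n 5719
px [434 193] mid [ 0.5868 -0.2801] yaw -7.4 L 0.116 z 0.0334 n 3338
px [374 202] mid [ 0.5787 -0.2325] yaw -5.8 L 0.1295 z 0.0335 n 3242
px [313 211] mid [ 0.5773 -0.1847] yaw -5.6 L 0.1357 z 0.0335 n 3349
pos [ 0.5777 -0.1882  0.1656] yaw -95.7 -> units x,y,z [ 0.378  0.711 -8.09 ] twist 0.41 (alt -71.59 ) rows>= 7.8
```

View pics/w18.png

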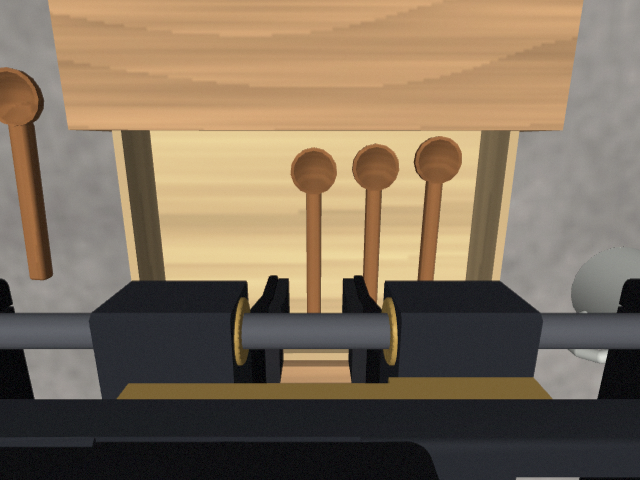

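```bash
python3 -m creep '[{"fingers":0.3,"x":0,"y":0.71,"z":-8.09,"twist":0.4},{"fingers":0.3,"x":0,"y":0.71,"z":-8.09,"twist":0.4},{"fingers":0.3,"x":0,"y":0.71,"z":-8.09,"twist":0.4},{"fingers":0.3,"x":0,"y":0.71,"z":-8.09,"twist":0.4},{"fingers":0.3,"x":0,"y":0.71,"z":-8.09,"twist":0.4},{"fingers":0.3,"x":0,"y":0.71,"z":-8.09,"twist":0.4},{"fingers":0.3,"x":0,"y":0.71,"z":-8.09,"twist":0.4},{"fingers":0.3,"x":0.8,"y":0.71,"z":-8.09,"twist":0.4},{"fingers":0.3,"x":1.6,"y":0.71,"z":-8.09,"twist":0.4},{"fingers":0.3,"x":2.1,"y":0.71,"z":-8.09,"twist":0.4},{"fingers":0.3,"x":2.1,"y":0.71,"z":-8.09,"twist":0.4},{"fingers":0.3,"x":2.1,"y":0.71,"z":-8.09,"twist":0.4}]' 25
python3 - <<'E'
from h import *
st()
im=snap('wrist','w19.png');spoons(im)
E
python3 to.py 0.638 0.131 0.004 -97.7
```

```text
time: 29.08
position: [0.6347, 0.1308, 0.0767]
tool_rot: [1.303, 1.146, -1.311]
ft_force: [-0.1, 0.5, 0.4]
grip_width: 0.303
t 29.08 pos [0.6347 0.1308 0.0767] grip 0.303 F [-0.1  0.5  0.4]
q [ 0.362  0.558 -0.81   1.593  0.426  1.182 -2.242]
[[-0.005  0.991 -0.133]
 [-0.001 -0.133 -0.991]
 [-1.    -0.005  0.002]]
px [456 157] mid [0.6686 0.047 ] yaw -10.5 L 0.1202 z 0.0136 n 8318
px [316 202] mid [0.6526 0.1303] yaw -7.8 L 0.1121 z 0.0115 n 5023
pos [0.6363 0.131  0.0788] yaw -97.7 -> units x,y,z [ 1.87   0.046 -0.007] twist 0.0 (alt -72.0 ) rows>= 1.8
```

View pics/w19.png

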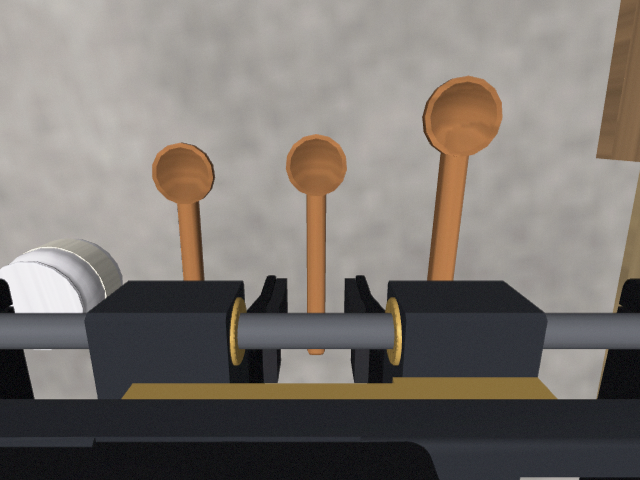

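```bash
python3 -m creep '[{"fingers":0.3,"x":0.8,"y":0.05,"z":0,"twist":0},{"fingers":0.3,"x":1.4,"y":0.05,"z":0,"twist":0},{"fingers":0.3,"x":1.75,"y":0.05,"z":0,"twist":0},{"fingers":0.3,"x":1.86,"y":0.05,"z":0,"twist":0},{"fingers":0.3,"x":1.86,"y":0.05,"z":0,"twist":0},{"fingers":0,"x":1.86,"y":0.05,"z":0,"twist":0},{"fingers":0,"x":1.86,"y":0.05,"z":0,"twist":0},{"fingers":0,"x":1.86,"y":0.05,"z":0,"twist":0},{"fingers":0,"x":1.86,"y":0.05,"z":0,"twist":0},{"fingers":0,"x":1.86,"y":0.05,"z":0,"twist":0}]' 25
python3 -m creep '[{"fingers":0,"x":-0.3,"y":0,"z":0,"twist":0},{"fingers":0,"x":-1,"y":0,"z":0,"twist":0},{"fingers":0,"x":-2,"y":0,"z":0,"twist":0},{"fingers":0,"x":-3,"y":0,"z":0,"twist":0},{"fingers":0,"x":-3.7,"y":0,"z":0,"twist":0},{"fingers":0,"x":-3.7,"y":0,"z":0,"twist":0}]' 25
python3 - <<'E'
from h import *
im=snap('wrist','w20.png')
E
python3 to.py 0.5805 -0.141 0.16 -95.7
```

```text
time: 29.97
position: [0.6396, 0.1315, 0.0065]
tool_rot: [1.308, 1.141, -1.305]
ft_force: [-0.1, -1.4, 5.8]
grip_width: 0.13
time: 30.47
position: [0.642, 0.1333, 0.1611]
tool_rot: [1.314, 1.137, -1.297]
ft_force: [0.1, -0.2, -0.0]
grip_width: 0.128
pos [0.6406 0.1325 0.1577] yaw -97.6 -> units x,y,z [-0.076 -0.581  6.976] twist -0.39 (alt 71.61 ) rows>= 6.7
```

View pics/w20.png

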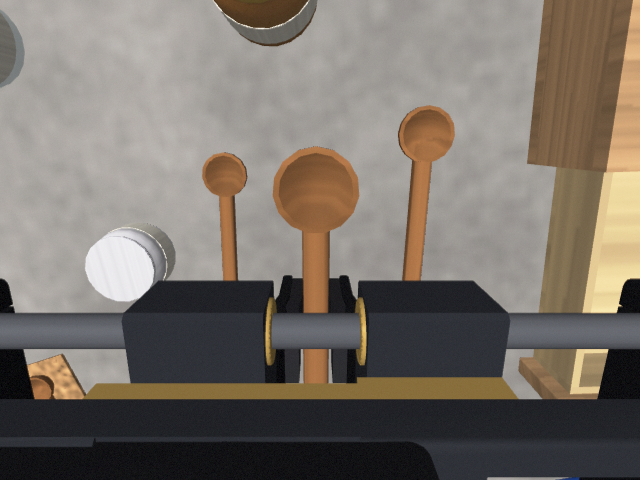

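```bash
python3 -m creep '[{"fingers":0,"x":-0.1,"y":-0.55,"z":6.98,"twist":-0.4},{"fingers":0,"x":-0.1,"y":-0.55,"z":6.98,"twist":-0.4},{"fingers":0,"x":-0.1,"y":-0.55,"z":6.98,"twist":-0.4},{"fingers":0,"x":-0.1,"y":-0.55,"z":6.98,"twist":-0.4},{"fingers":0,"x":-0.1,"y":-0.55,"z":6.98,"twist":-0.4},{"fingers":0,"x":-0.1,"y":-0.55,"z":6.98,"twist":-0.4},{"fingers":0,"x":-0.1,"y":-0.55,"z":6.98,"twist":-0.4},{"fingers":0,"x":-0.1,"y":-0.55,"z":6.98,"twist":-0.4},{"fingers":0,"x":-0.1,"y":-0.55,"z":6.98,"twist":-0.4},{"fingers":0,"x":-0.1,"y":-0.55,"z":6.98,"twist":-0.4}]' 25
python3 - <<'E'
from h import *
st()
im=snap('wrist','w21.png')
E
python3 to.py 0.5805 -0.141 0.028 -95.7
```

```text
time: 31.35
position: [0.579, -0.1414, 0.1562]
tool_rot: [1.281, 1.163, -1.281]
ft_force: [0.4, 1.0, 0.5]
grip_width: 0.128
t 31.35 pos [ 0.579  -0.1414  0.1562] grip 0.128 F [0.4 1.  0.5]
q [ 0.868  0.355 -0.819  1.653  0.269  1.254 -1.674]
[[-0.001  0.995 -0.098]
 [ 0.001 -0.098 -0.995]
 [-1.    -0.001 -0.001]]
pos [ 0.5794 -0.1405  0.1564] yaw -95.5 -> units x,y,z [3.21  0.032 0.015] twist 0.04 (alt -71.96 ) rows>= 3.1
```

View pics/w21.png

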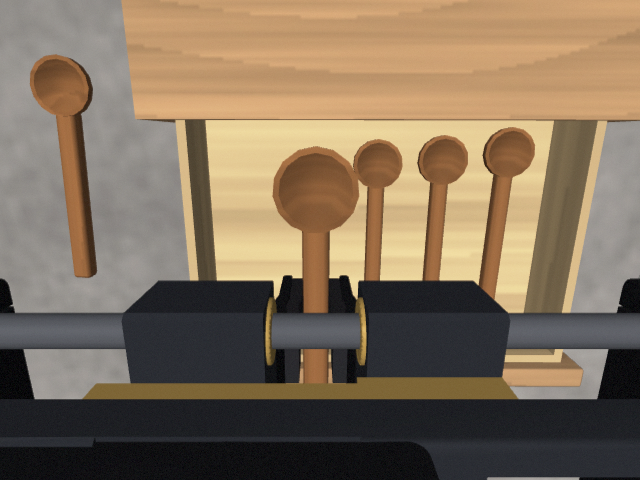

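```bash
python3 -m creep '[{"fingers":0,"x":1,"y":0.03,"z":-0.07,"twist":0},{"fingers":0,"x":2,"y":0.03,"z":-0.07,"twist":0},{"fingers":0,"x":2.7,"y":0.03,"z":-0.07,"twist":0},{"fingers":0,"x":3.1,"y":0.03,"z":-0.07,"twist":0},{"fingers":0,"x":3.2,"y":0.03,"z":-0.07,"twist":0},{"fingers":0,"x":3.26,"y":0.03,"z":-0.07,"twist":0},{"fingers":0,"x":3.26,"y":0.03,"z":-0.07,"twist":0},{"fingers":0,"x":3.26,"y":0.03,"z":-0.07,"twist":0}]' 25
python3 -c "
from h import *
st()"
```

```text
time: 32.07
position: [0.582, -0.1373, 0.027]
tool_rot: [1.28, 1.163, -1.278]
ft_force: [-0.1, 1.0, 1.7]
grip_width: 0.135
t 32.07 pos [ 0.582  -0.1373  0.027 ] grip 0.135 F [-0.1  1.   1.7]
q [ 0.802  0.496 -0.757  1.767  0.389  1.034 -1.764]
[[ 0.001  0.995 -0.095]
 [ 0.001 -0.095 -0.995]
 [-1.     0.001 -0.001]]
```

```bash
python3 -m creep '[{"fingers":0.28,"x":0,"y":0,"z":0,"twist":0},{"fingers":0.28,"x":0,"y":0,"z":0,"twist":0},{"fingers":0.28,"x":0,"y":0,"z":0,"twist":0},{"fingers":0.28,"x":-0.4,"y":0,"z":0,"twist":0},{"fingers":0.28,"x":-1,"y":0,"z":0,"twist":0},{"fingers":0.28,"x":-2,"y":0,"z":0,"twist":0},{"fingers":0.28,"x":-3,"y":0,"z":0,"twist":0},{"fingers":0.28,"x":-3.4,"y":0,"z":0,"twist":0},{"fingers":0.28,"x":-3.4,"y":0,"z":0,"twist":0}]' 25
python3 - <<'E'
from h import *
im=snap('wrist','w22.png');spoons(im)
E
python3 to.py 0.644 0.210 0.15 -98
```

```text
time: 32.82
position: [0.584, -0.1401, 0.1677]
tool_rot: [1.283, 1.153, -1.277]
ft_force: [0.5, -0.2, 0.0]
grip_width: 0.277
px [ 81 154] mid [0.6415 0.0479] yaw -7.4 L 0.1734 z 0.0136 n 6063
px [496 191] mid [ 0.5887 -0.2798] yaw -7.8 L 0.1195 z 0.0333 n 3629
px [435 195] mid [ 0.5904 -0.2329] yaw -6.8 L 0.1134 z 0.0333 n 3295
px [375 202] mid [ 0.5834 -0.185 ] yaw -5.8 L 0.1309 z 0.0335 n 3314
px [312 210] mid [ 0.583  -0.1354] yaw -5.4 L 0.1368 z 0.0336 n 3365
pos [ 0.5824 -0.1401  0.1649] yaw -95.7 -> units x,y,z [ 0.362  0.669 -8.862] twist 0.47 (alt -71.53 ) rows>= 8.5
```

View pics/w22.png

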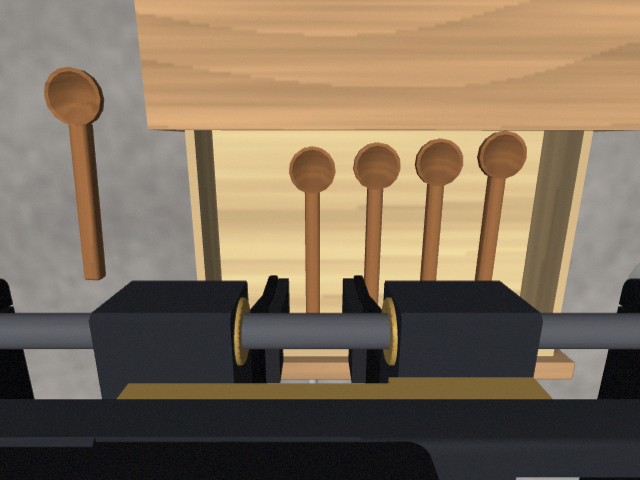

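```bash
python3 -m creep '[{"fingers":0.3,"x":0,"y":0.67,"z":-8.86,"twist":0.5},{"fingers":0.3,"x":0,"y":0.67,"z":-8.86,"twist":0.5},{"fingers":0.3,"x":0,"y":0.67,"z":-8.86,"twist":0.5},{"fingers":0.3,"x":0,"y":0.67,"z":-8.86,"twist":0.5},{"fingers":0.3,"x":0,"y":0.67,"z":-8.86,"twist":0.5},{"fingers":0.3,"x":0,"y":0.67,"z":-8.86,"twist":0.5},{"fingers":0.3,"x":0,"y":0.67,"z":-8.86,"twist":0.5},{"fingers":0.3,"x":0,"y":0.67,"z":-8.86,"twist":0.5},{"fingers":0.3,"x":0.8,"y":0.67,"z":-8.86,"twist":0.5},{"fingers":0.3,"x":1.6,"y":0.67,"z":-8.86,"twist":0.5},{"fingers":0.3,"x":2.1,"y":0.67,"z":-8.86,"twist":0.5},{"fingers":0.3,"x":2.1,"y":0.67,"z":-8.86,"twist":0.5},{"fingers":0.3,"x":2.1,"y":0.67,"z":-8.86,"twist":0.5}]' 25
python3 - <<'E'
from h import *
st()
im=snap('wrist','w23.png');spoons(im)
E
python3 to.py 0.644 0.210 0.004 -98
```

```text
time: 33.95
position: [0.6409, 0.2094, 0.0758]
tool_rot: [1.309, 1.141, -1.317]
ft_force: [-0.3, -0.6, 0.7]
grip_width: 0.299
t 33.95 pos [0.6409 0.2094 0.0758] grip 0.299 F [-0.3 -0.6  0.7]
q [ 0.23   0.617 -0.818  1.521  0.467  1.213 -2.376]
[[-0.005  0.99  -0.141]
 [-0.001 -0.141 -0.99 ]
 [-1.    -0.005  0.002]]
px [587 168] mid [0.6554 0.0506] yaw -10.6 L 0.1481 z 0.0133 n 10705
px [315 203] mid [0.6588 0.2092] yaw -8.4 L 0.1112 z 0.0115 n 5021
pos [0.6423 0.2098 0.078 ] yaw -98.2 -> units x,y,z [ 1.85   0.045 -0.011] twist -0.03 (alt 71.97 ) rows>= 1.8
```

View pics/w23.png

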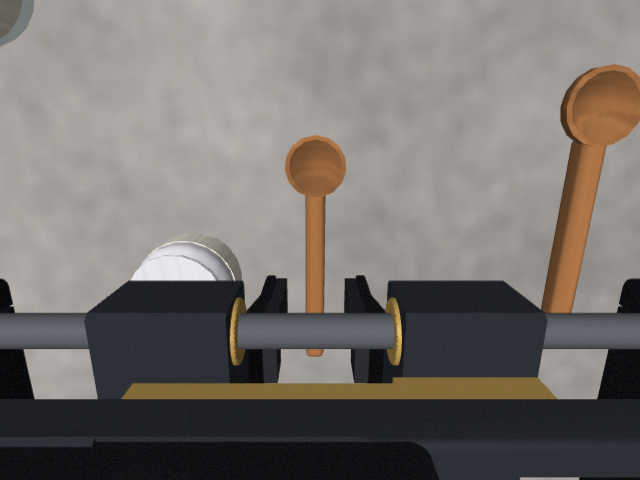

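```bash
python3 -m creep '[{"fingers":0.3,"x":0.8,"y":0.05,"z":0,"twist":0},{"fingers":0.3,"x":1.4,"y":0.05,"z":0,"twist":0},{"fingers":0.3,"x":1.75,"y":0.05,"z":0,"twist":0},{"fingers":0.3,"x":1.84,"y":0.05,"z":0,"twist":0},{"fingers":0.3,"x":1.84,"y":0.05,"z":0,"twist":0},{"fingers":0,"x":1.84,"y":0.05,"z":0,"twist":0},{"fingers":0,"x":1.84,"y":0.05,"z":0,"twist":0},{"fingers":0,"x":1.84,"y":0.05,"z":0,"twist":0},{"fingers":0,"x":1.84,"y":0.05,"z":0,"twist":0},{"fingers":0,"x":1.84,"y":0.05,"z":0,"twist":0}]' 25
python3 -m creep '[{"fingers":0,"x":-0.3,"y":0,"z":0,"twist":0},{"fingers":0,"x":-1,"y":0,"z":0,"twist":0},{"fingers":0,"x":-2,"y":0,"z":0,"twist":0},{"fingers":0,"x":-3,"y":0,"z":0,"twist":0},{"fingers":0,"x":-3.7,"y":0,"z":0,"twist":0},{"fingers":0,"x":-3.7,"y":0,"z":0,"twist":0}]' 25
python3 - <<'E'
from h import *
im=snap('wrist','w24.png')
E
python3 to.py 0.585 -0.0934 0.16 -95.7
```

```text
time: 34.83
position: [0.6456, 0.2103, 0.0066]
tool_rot: [1.315, 1.137, -1.311]
ft_force: [-0.7, -0.0, 5.3]
grip_width: 0.128
time: 35.33
position: [0.6477, 0.2123, 0.1614]
tool_rot: [1.322, 1.134, -1.303]
ft_force: [0.3, 0.5, 0.2]
grip_width: 0.128
pos [0.6464 0.2114 0.1579] yaw -98.1 -> units x,y,z [-0.081 -0.441  7.76 ] twist -0.49 (alt 71.51 ) rows>= 7.5
```

View pics/w24.png

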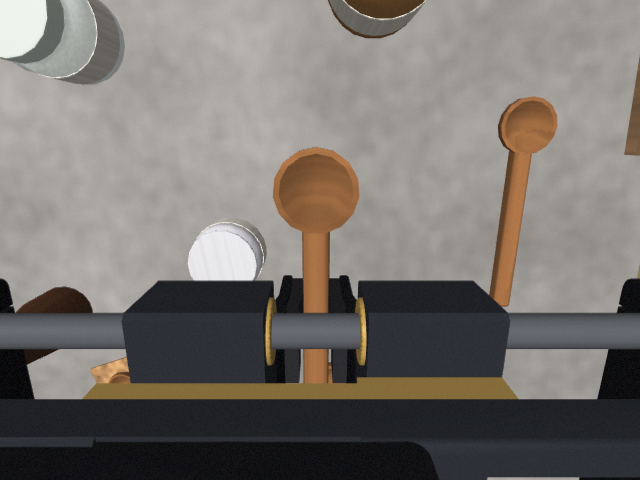

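```bash
python3 -m creep '[{"fingers":0,"x":-0.1,"y":-0.42,"z":7.76,"twist":-0.5},{"fingers":0,"x":-0.1,"y":-0.42,"z":7.76,"twist":-0.5},{"fingers":0,"x":-0.1,"y":-0.42,"z":7.76,"twist":-0.5},{"fingers":0,"x":-0.1,"y":-0.42,"z":7.76,"twist":-0.5},{"fingers":0,"x":-0.1,"y":-0.42,"z":7.76,"twist":-0.5},{"fingers":0,"x":-0.1,"y":-0.42,"z":7.76,"twist":-0.5},{"fingers":0,"x":-0.1,"y":-0.42,"z":7.76,"twist":-0.5},{"fingers":0,"x":-0.1,"y":-0.42,"z":7.76,"twist":-0.5},{"fingers":0,"x":-0.1,"y":-0.42,"z":7.76,"twist":-0.5},{"fingers":0,"x":-0.1,"y":-0.42,"z":7.76,"twist":-0.5},{"fingers":0,"x":-0.1,"y":-0.42,"z":7.76,"twist":-0.5}]' 25
python3 - <<'E'
from h import *
st()
im=snap('wrist','w25.png')
E
python3 to.py 0.585 -0.0934 0.028 -95.7
```

```text
time: 36.3
position: [0.5834, -0.0935, 0.1563]
tool_rot: [1.281, 1.163, -1.281]
ft_force: [1.2, 1.1, -0.8]
grip_width: 0.129
t 36.3 pos [ 0.5834 -0.0935  0.1563] grip 0.129 F [ 1.2  1.1 -0.8]
q [ 0.823  0.353 -0.86   1.665  0.278  1.253 -1.762]
[[-0.001  0.995 -0.097]
 [ 0.001 -0.097 -0.995]
 [-1.    -0.001 -0.001]]
pos [ 0.5837 -0.0928  0.1565] yaw -95.5 -> units x,y,z [3.212 0.036 0.016] twist 0.04 (alt -71.96 ) rows>= 3.1
```

View pics/w25.png

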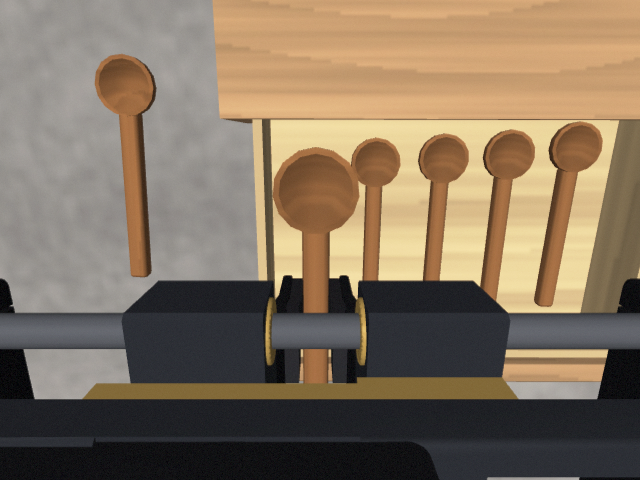

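```bash
python3 -m creep '[{"fingers":0,"x":1,"y":0.03,"z":0,"twist":0},{"fingers":0,"x":2,"y":0.03,"z":0,"twist":0},{"fingers":0,"x":2.7,"y":0.03,"z":0,"twist":0},{"fingers":0,"x":3.1,"y":0.03,"z":0,"twist":0},{"fingers":0,"x":3.2,"y":0.03,"z":0,"twist":0},{"fingers":0,"x":3.26,"y":0.03,"z":0,"twist":0},{"fingers":0,"x":3.26,"y":0.03,"z":0,"twist":0},{"fingers":0,"x":3.26,"y":0.03,"z":0,"twist":0}]' 25
python3 -c "
from h import *
st()"
```

```text
time: 37.02
position: [0.5863, -0.0928, 0.0272]
tool_rot: [1.281, 1.162, -1.277]
ft_force: [0.7, 0.6, 1.8]
grip_width: 0.13
t 37.02 pos [ 0.5863 -0.0928  0.0272] grip 0.13 F [0.7 0.6 1.8]
q [ 0.755  0.497 -0.791  1.778  0.404  1.035 -1.852]
[[ 0.002  0.995 -0.095]
 [ 0.001 -0.095 -0.995]
 [-1.     0.002 -0.001]]
```

Release, rise, then retreat so the top camera sees everything.

```bash
python3 -m creep '[{"fingers":0.26,"x":0,"y":0,"z":0,"twist":0},{"fingers":0.26,"x":0,"y":0,"z":0,"twist":0},{"fingers":0.26,"x":0,"y":0,"z":0,"twist":0},{"fingers":0.26,"x":-0.4,"y":0,"z":0,"twist":0},{"fingers":0.26,"x":-1,"y":0,"z":0,"twist":0},{"fingers":0.26,"x":-2,"y":0,"z":0,"twist":0},{"fingers":0.26,"x":-3,"y":0,"z":0,"twist":0},{"fingers":0.26,"x":-3.6,"y":0,"z":0,"twist":0},{"fingers":0.26,"x":-4,"y":-1.5,"z":-3,"twist":0},{"fingers":0.26,"x":-4,"y":-3,"z":-6,"twist":0},{"fingers":0.26,"x":-4,"y":-3,"z":-6,"twist":0},{"fingers":0.26,"x":-4,"y":-3,"z":-6,"twist":0},{"fingers":0.26,"x":-4,"y":-3,"z":-6,"twist":0},{"fingers":0.26,"x":-4,"y":-3,"z":-6,"twist":0},{"fingers":0.26,"x":-4,"y":-3,"z":-6,"twist":0},{"fingers":0.26,"x":-4,"y":-3,"z":-6,"twist":0}]' 25
python3 - <<'E'
from h import *
st();im=snap('top','t26.png');spoons(im);im=snap('side','s26.png')
E
```

```text
time: 38.35
position: [0.4866, 0.1617, 0.1871]
tool_rot: [1.275, 1.166, -1.274]
ft_force: [-0.3, 0.3, 0.4]
grip_width: 0.261
t 38.35 pos [0.4866 0.1617 0.1871] grip 0.261 F [-0.3  0.3  0.4]
q [ 0.614  0.146 -1.052  1.808  0.132  1.263 -2.133]
[[ 0.001  0.996 -0.089]
 [ 0.001 -0.089 -0.996]
 [-1.     0.    -0.001]]
px [294 168] mid [0.6374 0.0472] yaw -8.8 L 0.1741 z 0.0112 n 604
px [356 192] mid [ 0.5817 -0.0931] yaw -5.7 L 0.1386 z 0.0308 n 370
px [376 192] mid [ 0.5792 -0.1376] yaw -5.7 L 0.1414 z 0.0308 n 379
px [398 194] mid [ 0.5774 -0.187 ] yaw -6.0 L 0.1415 z 0.0309 n 380
px [420 195] mid [ 0.5755 -0.2347] yaw -6.2 L 0.1411 z 0.0308 n 390
px [441 195] mid [ 0.5759 -0.2819] yaw -6.9 L 0.1417 z 0.0311 n 389
```

View pics/t26.png

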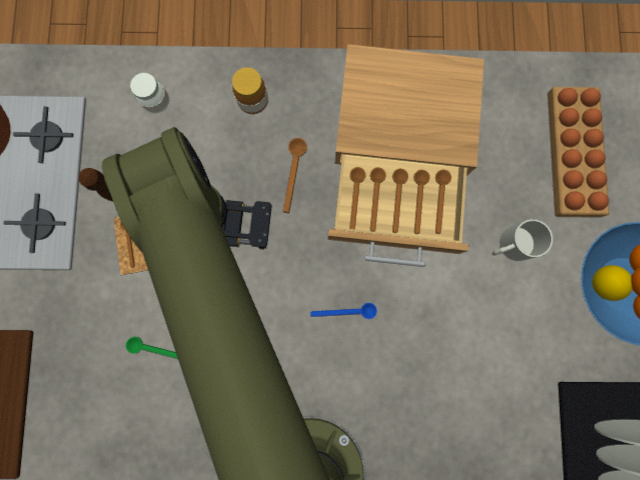

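View pics/s26.png

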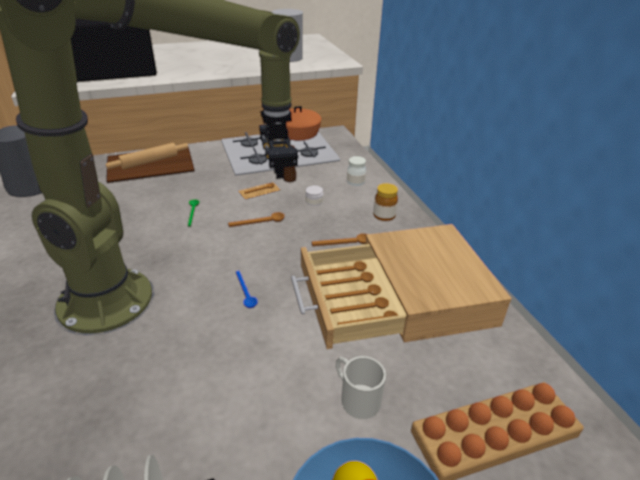

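```bash
python3 - <<'E'
from h import *
im=snap('top')
cv2.imwrite('pics/td2.png',cv2.resize(im['pixels'][140:285,320:490,::-1],None,fx=4.5,fy=4))
im=snap('wrist','w26.png')
E
```

```text
(no output)
```

View pics/td2.png

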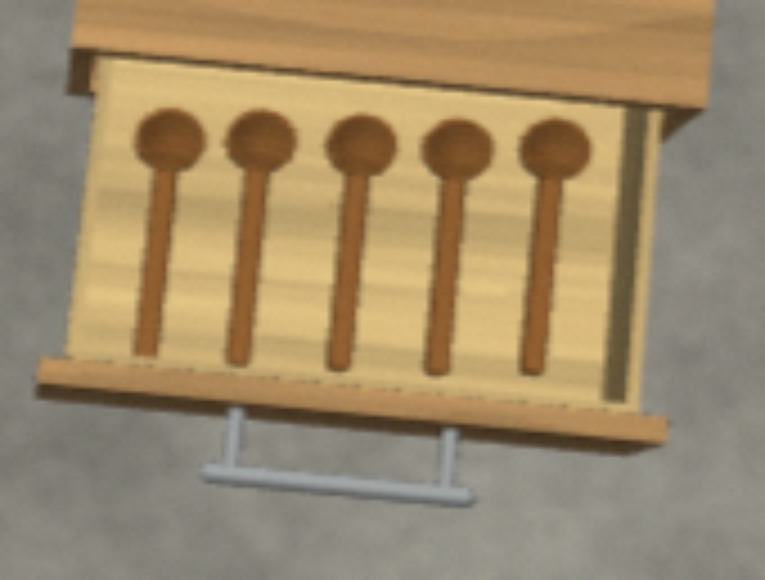

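View pics/w26.png

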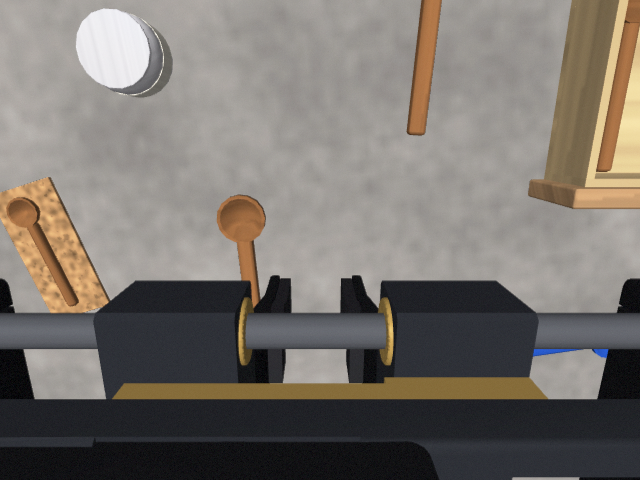

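```bash
python3 - <<'E'
from h import *
im=snap('top')
a=onplane(im,320+202/4.5,140+470/4,.0575);b=onplane(im,320+472/4.5,140+497/4,.0575);print(a,b,(a+b)/2)
E
python3 to.py 0.442 -0.175 0.16 -5.7
```

```text
[ 0.44630472 -0.11184306  0.0575    ] [ 0.43310354 -0.23854038  0.0575    ] [ 0.43970413 -0.17519172  0.0575    ]
pos [0.4898 0.1536 0.1862] yaw -95.8 -> units x,y,z [ 0.66  -0.357  8.293] twist -18.02 (alt 53.98 ) rows>= 12.6
```

```bash
python3 -m creep '[{"fingers":0.3,"x":0,"y":-0.31,"z":8.25,"twist":-18},{"fingers":0.3,"x":0,"y":-0.31,"z":8.25,"twist":-18},{"fingers":0.3,"x":0,"y":-0.31,"z":8.25,"twist":-18},{"fingers":0.3,"x":0,"y":-0.31,"z":8.25,"twist":-18},{"fingers":0.3,"x":0,"y":-0.31,"z":8.25,"twist":-18},{"fingers":0.3,"x":0,"y":-0.31,"z":8.25,"twist":-18},{"fingers":0.3,"x":0,"y":-0.31,"z":8.25,"twist":-18},{"fingers":0.3,"x":0,"y":-0.31,"z":8.25,"twist":-18},{"fingers":0.3,"x":0,"y":-0.31,"z":8.25,"twist":-18},{"fingers":0.3,"x":0,"y":-0.31,"z":8.25,"twist":-18},{"fingers":0.3,"x":0,"y":-0.31,"z":8.25,"twist":-18},{"fingers":0.3,"x":0,"y":-0.31,"z":8.25,"twist":-18},{"fingers":0.3,"x":0,"y":-0.31,"z":8.25,"twist":-18},{"fingers":0.3,"x":0,"y":-0.31,"z":8.25,"twist":-18},{"fingers":0.3,"x":0,"y":-0.31,"z":8.25,"twist":-18},{"fingers":0.3,"x":0,"y":-0.31,"z":8.25,"twist":-18}]' 25
python3 - <<'E'
from h import *
st();im=snap('wrist','w27.png')
E
```

```text
time: 39.93
position: [0.4439, -0.1731, 0.1863]
tool_rot: [0.079, 1.57, -0.079]
ft_force: [0.1, 0.2, -0.7]
grip_width: 0.3
t 39.93 pos [ 0.4439 -0.1731  0.1863] grip 0.3 F [ 0.1  0.2 -0.7]
q [ 1.065 -0.    -0.74   1.893 -0.     1.249  0.224]
[[-0.     0.1    0.995]
 [ 0.     0.995 -0.1  ]
 [-1.     0.    -0.   ]]
```

View pics/w27.png

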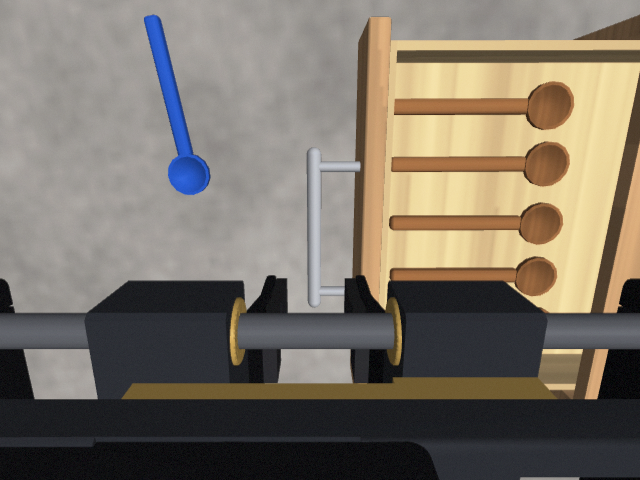

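```bash
python3 -m creep '[{"fingers":0.3,"x":1,"y":0,"z":0,"twist":0},{"fingers":0.3,"x":2,"y":0,"z":0,"twist":0},{"fingers":0.3,"x":2.8,"y":0,"z":0,"twist":0},{"fingers":0.3,"x":3.4,"y":0,"z":0,"twist":0},{"fingers":0.3,"x":3.75,"y":0,"z":0,"twist":0},{"fingers":0.3,"x":3.75,"y":0,"z":0,"twist":0},{"fingers":0.05,"x":3.75,"y":0,"z":0,"twist":0},{"fingers":0.05,"x":3.75,"y":0,"z":0,"twist":0},{"fingers":0.05,"x":3.75,"y":0,"z":0,"twist":0},{"fingers":0.05,"x":3.75,"y":0,"z":0,"twist":0}]' 20
python3 -c "
from h import *
st()"
```

```text
time: 40.82
position: [0.4452, -0.1723, 0.0378]
tool_rot: [0.077, 1.568, -0.079]
ft_force: [-0.4, 0.2, 1.3]
grip_width: 0.118
t 40.82 pos [ 0.4452 -0.1723  0.0378] grip 0.118 F [-0.4  0.2  1.3]
q [ 1.006  0.204 -0.741  2.05   0.171  0.945  0.076]
[[ 0.001  0.099  0.995]
 [-0.002  0.995 -0.099]
 [-1.    -0.002  0.002]]
```

```bash
python3 -m creep '[{"fingers":0.05,"x":0,"y":0,"z":0.1,"twist":0},{"fingers":0.05,"x":0,"y":0,"z":0.3,"twist":0},{"fingers":0.05,"x":0,"y":0,"z":0.55,"twist":0},{"fingers":0.05,"x":0,"y":0,"z":0.8,"twist":0},{"fingers":0.05,"x":0,"y":0,"z":1.1,"twist":0},{"fingers":0.05,"x":0,"y":0,"z":1.4,"twist":0},{"fingers":0.05,"x":0,"y":0,"z":1.7,"twist":0},{"fingers":0.05,"x":0,"y":0,"z":2,"twist":0},{"fingers":0.05,"x":0,"y":0,"z":2.3,"twist":0},{"fingers":0.05,"x":0,"y":0,"z":2.6,"twist":0},{"fingers":0.05,"x":0,"y":0,"z":2.9,"twist":0},{"fingers":0.05,"x":0,"y":0,"z":3.2,"twist":0},{"fingers":0.05,"x":0,"y":0,"z":3.45,"twist":0},{"fingers":0.05,"x":0,"y":0,"z":3.6,"twist":0},{"fingers":0.05,"x":0,"y":0,"z":3.75,"twist":0},{"fingers":0.05,"x":0,"y":0,"z":3.85,"twist":0},{"fingers":0.05,"x":0,"y":0,"z":3.9,"twist":0},{"fingers":0.05,"x":0,"y":0,"z":3.9,"twist":0}]' 20
python3 -c "
from h import *
st()"
```

```text
time: 42.32
position: [0.602, -0.188, 0.0378]
tool_rot: [0.077, 1.566, -0.079]
ft_force: [1.2, -2.0, 4.1]
grip_width: 0.119
t 42.32 pos [ 0.602  -0.188   0.0378] grip 0.119 F [ 1.2 -2.   4.1]
q [ 0.786  0.517 -0.671  1.68   0.36   1.067 -0.095]
[[ 0.004  0.099  0.995]
 [-0.002  0.995 -0.099]
 [-1.    -0.001  0.004]]
```

```bash
python3 -m creep '[{"fingers":0.05,"x":0,"y":0,"z":0.05,"twist":0},{"fingers":0.05,"x":0,"y":0,"z":0.1,"twist":0},{"fingers":0.05,"x":0,"y":0,"z":0.1,"twist":0}]' 20
python3 -m creep '[{"fingers":0.05,"x":0,"y":0,"z":0.05,"twist":0},{"fingers":0.05,"x":0,"y":0,"z":0.1,"twist":0},{"fingers":0.05,"x":0,"y":0,"z":0.1,"twist":0}]' 20

```

```text
time: 42.57
position: [0.6054, -0.1883, 0.0378]
tool_rot: [0.077, 1.567, -0.079]
ft_force: [-0.0, -1.1, 5.5]
grip_width: 0.119
time: 42.82
position: [0.6054, -0.1883, 0.0377]
tool_rot: [0.077, 1.576, -0.079]
ft_force: [-10.3, 0.1, 14.5]
grip_width: 0.121
```

```bash
python3 -m creep '[{"fingers":0.3,"x":0,"y":0,"z":0,"twist":0},{"fingers":0.3,"x":0,"y":0,"z":-0.05,"twist":0},{"fingers":0.3,"x":0,"y":0,"z":-0.08,"twist":0},{"fingers":0.3,"x":0,"y":0,"z":-0.08,"twist":0},{"fingers":0.3,"x":-0.6,"y":0,"z":-0.08,"twist":0},{"fingers":0.3,"x":-1.4,"y":0,"z":-0.08,"twist":0},{"fingers":0.3,"x":-2.4,"y":0,"z":-0.08,"twist":0},{"fingers":0.3,"x":-3.4,"y":0,"z":-0.08,"twist":0},{"fingers":0.3,"x":-4,"y":0,"z":-0.08,"twist":0},{"fingers":0.3,"x":-4.2,"y":-3,"z":-2,"twist":0},{"fingers":0.3,"x":-4.2,"y":-6.5,"z":-4.5,"twist":0},{"fingers":0.3,"x":-4.2,"y":-6.5,"z":-4.5,"twist":0},{"fingers":0.3,"x":-4.2,"y":-6.5,"z":-4.5,"twist":0},{"fingers":0.3,"x":-4.2,"y":-6.5,"z":-4.5,"twist":0},{"fingers":0.3,"x":-4.2,"y":-6.5,"z":-4.5,"twist":0},{"fingers":0.3,"x":-4.2,"y":-6.5,"z":-4.5,"twist":0},{"fingers":0.3,"x":-4.2,"y":-6.5,"z":-4.5,"twist":0},{"fingers":0.3,"x":-4.2,"y":-6.5,"z":-4.5,"twist":0}]' 20
python3 - <<'E'
from h import *
st();im=snap('top','t28.png');spoons(im)
cv2.imwrite('pics/td3.png',cv2.resize(im['pixels'][120:285,320:490,::-1],None,fx=4.5,fy=3.6))
cv2.imwrite('pics/tm3.png',cv2.resize(im['pixels'][190:290,90:230,::-1],None,fx=5,fy=5))
E
```

```text
time: 44.32
position: [0.3971, -0.4354, 0.204]
tool_rot: [0.084, 1.572, -0.088]
ft_force: [0.2, -0.2, -0.4]
grip_width: 0.301
t 44.32 pos [ 0.3971 -0.4354  0.204 ] grip 0.301 F [ 0.2 -0.2 -0.4]
q [ 1.29   0.251 -0.594  1.617  0.148  1.318  0.564]
[[-0.003  0.109  0.994]
 [-0.003  0.994 -0.109]
 [-1.    -0.003 -0.002]]
px [293 168] mid [0.6373 0.0473] yaw -8.7 L 0.1745 z 0.011 n 603
px [128 237] mid [0.4788 0.405 ] yaw 12.5 L 0.1096 z 0.01 n 246
px [211 260] mid [0.429  0.2218] yaw -1.3 L 0.1734 z 0.0112 n 663
```

View pics/t28.png

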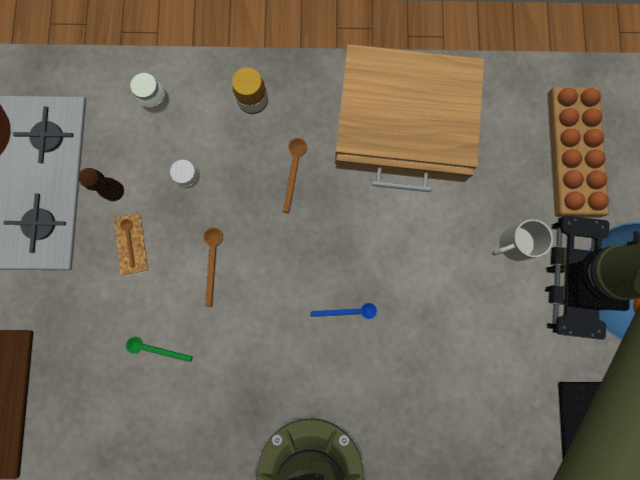

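View pics/td3.png

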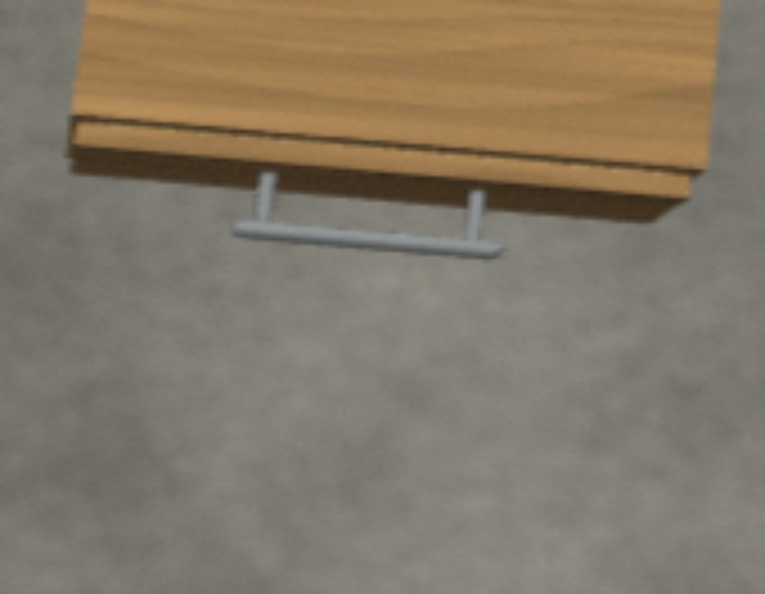

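View pics/tm3.png

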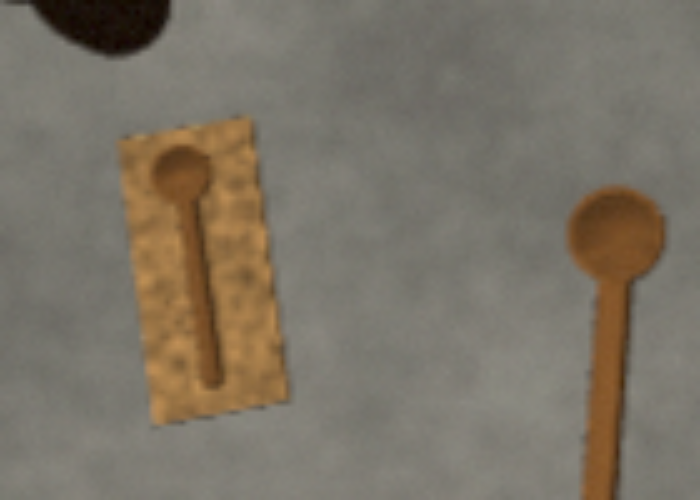

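```bash
python3 - <<'E'
from h import *
im=snap('top')
f=lambda x,y:onplane(im,320+x/4.5,120+y/3.6,.0575)
a=f(236,229);b=f(500,250);print((a+b)/2)
P=lambda x,y,z:np.round(onplane(im,320+x/4.5,120+y/3.6,z),4)
print(P(75,147,.078),P(690,198,.078),P(72,117,.09),P(708,170,.09))
E
python3 to.py 0.560 -0.185 0.2 -5.7
```

```text
[ 0.60066139 -0.19217409  0.0575    ]
[ 0.6503 -0.0507  0.078 ] [ 0.6224 -0.3417  0.078 ] [ 0.6648 -0.0488  0.09  ] [ 0.6361 -0.3469  0.09  ]
pos [ 0.4024 -0.4296  0.2043] yaw -5.8 -> units x,y,z [0.112 6.482 3.301] twist -0.02 (alt 71.98 ) rows>= 7.0
```

```bash
python3 -m creep '[{"fingers":0,"x":0,"y":6.48,"z":3.3,"twist":0},{"fingers":0,"x":0,"y":6.48,"z":3.3,"twist":0},{"fingers":0,"x":0,"y":6.48,"z":3.3,"twist":0},{"fingers":0,"x":0,"y":6.48,"z":3.3,"twist":0},{"fingers":0,"x":0,"y":6.48,"z":3.3,"twist":0},{"fingers":0,"x":0,"y":6.48,"z":3.3,"twist":0},{"fingers":0,"x":0,"y":6.48,"z":3.3,"twist":0},{"fingers":0,"x":0,"y":6.48,"z":3.3,"twist":0},{"fingers":0,"x":1,"y":6.48,"z":3.3,"twist":0},{"fingers":0,"x":2,"y":6.48,"z":3.3,"twist":0},{"fingers":0,"x":3,"y":6.48,"z":3.3,"twist":0},{"fingers":0,"x":4.1,"y":6.48,"z":3.3,"twist":0},{"fingers":0,"x":4.1,"y":6.48,"z":3.3,"twist":0},{"fingers":0,"x":4.1,"y":6.48,"z":3.3,"twist":0}]' 20
python3 -m creep '[{"fingers":0,"x":0,"y":0,"z":0.2,"twist":0},{"fingers":0,"x":0,"y":0,"z":0.4,"twist":0},{"fingers":0,"x":0,"y":0,"z":0.4,"twist":0}]' 20
```

```text
time: 45.58
position: [0.5585, -0.1814, 0.0388]
tool_rot: [0.078, 1.574, -0.073]
ft_force: [0.1, 1.1, -0.1]
grip_width: 0.005
time: 45.83
position: [0.5802, -0.1858, 0.044]
tool_rot: [0.076, 1.562, -0.078]
ft_force: [-0.5, -0.7, 0.0]
grip_width: 0.005
```

```bash
python3 -m creep '[{"fingers":0,"x":0,"y":0,"z":0.08,"twist":0},{"fingers":0,"x":0,"y":0,"z":0.12,"twist":0},{"fingers":0,"x":0,"y":0,"z":0.12,"twist":0}]' 20
python3 -m creep '[{"fingers":0,"x":0,"y":0,"z":0.08,"twist":0},{"fingers":0,"x":0,"y":0,"z":0.12,"twist":0},{"fingers":0,"x":0,"y":0,"z":0.12,"twist":0}]' 20
```

```text
time: 46.08
position: [0.5813, -0.1861, 0.0414]
tool_rot: [0.077, 1.568, -0.078]
ft_force: [-0.3, -0.1, 0.3]
grip_width: 0.004
time: 46.33
position: [0.5857, -0.1864, 0.0406]
tool_rot: [0.077, 1.569, -0.077]
ft_force: [0.2, 1.0, 1.2]
grip_width: 0.005
```

```bash
python3 -m creep '[{"fingers":0,"x":0,"y":0,"z":0.08,"twist":0},{"fingers":0,"x":0,"y":0,"z":0.12,"twist":0},{"fingers":0,"x":0,"y":0,"z":0.12,"twist":0}]' 20
python3 -m creep '[{"fingers":0,"x":0,"y":0,"z":0.06,"twist":0},{"fingers":0,"x":0,"y":0,"z":0.1,"twist":0},{"fingers":0,"x":0,"y":0,"z":0.1,"twist":0}]' 20
```

```text
time: 46.58
position: [0.5905, -0.1868, 0.0405]
tool_rot: [0.077, 1.569, -0.077]
ft_force: [0.8, -0.3, -0.2]
grip_width: 0.001
time: 46.83
position: [0.591, -0.1869, 0.0402]
tool_rot: [0.078, 1.577, -0.078]
ft_force: [-8.1, 1.0, 7.0]
grip_width: 0.006
```

```bash
python3 -m creep '[{"fingers":0,"x":0,"y":0,"z":-0.3,"twist":0},{"fingers":0,"x":0,"y":0,"z":-0.8,"twist":0},{"fingers":0,"x":-1,"y":0,"z":-1,"twist":0},{"fingers":0,"x":-2,"y":0,"z":-1,"twist":0},{"fingers":0,"x":-3,"y":0,"z":-1,"twist":0},{"fingers":0,"x":-4,"y":0,"z":-1,"twist":0},{"fingers":0,"x":-4.2,"y":-1.5,"z":-2,"twist":0},{"fingers":0,"x":-4.2,"y":-4,"z":-3,"twist":0},{"fingers":0,"x":-4.2,"y":-6,"z":-4,"twist":0},{"fingers":0,"x":-4.2,"y":-6,"z":-4,"twist":0},{"fingers":0,"x":-4.2,"y":-6,"z":-4,"twist":0},{"fingers":0,"x":-4.2,"y":-6,"z":-4,"twist":0},{"fingers":0,"x":-4.2,"y":-6,"z":-4,"twist":0},{"fingers":0,"x":-4.2,"y":-6,"z":-4,"twist":0}]' 20
python3 - <<'E'
from h import *
st();im=snap('top','t29.png');spoons(im);snap('side','s29.png')
E
```

```text
time: 48.0
position: [0.4064, -0.4166, 0.2081]
tool_rot: [0.084, 1.571, -0.087]
ft_force: [-0.2, 0.9, -0.4]
grip_width: 0.005
t 48.0 pos [ 0.4064 -0.4166  0.2081] grip 0.005 F [-0.2  0.9 -0.4]
q [ 1.28   0.235 -0.615  1.629  0.142  1.323  0.534]
[[-0.002  0.108  0.994]
 [-0.002  0.994 -0.108]
 [-1.    -0.002 -0.002]]
px [293 168] mid [0.6374 0.0473] yaw -8.7 L 0.1745 z 0.0108 n 594
px [128 238] mid [0.4798 0.4054] yaw 12.8 L 0.1084 z 0.0099 n 255
px [211 259] mid [0.429  0.2219] yaw -1.4 L 0.1734 z 0.0108 n 661
```

View pics/t29.png

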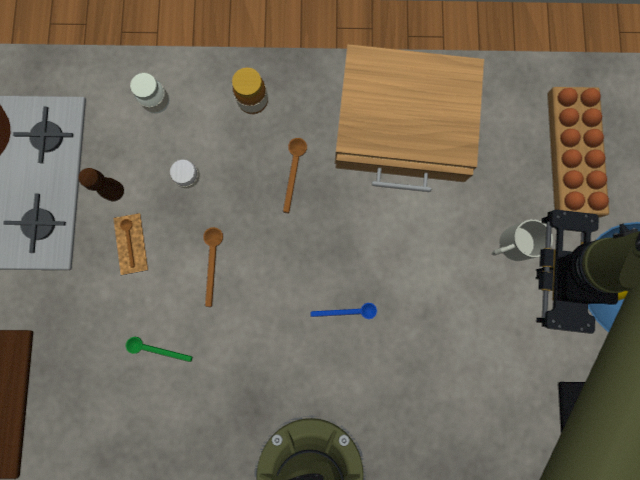

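View pics/s29.png

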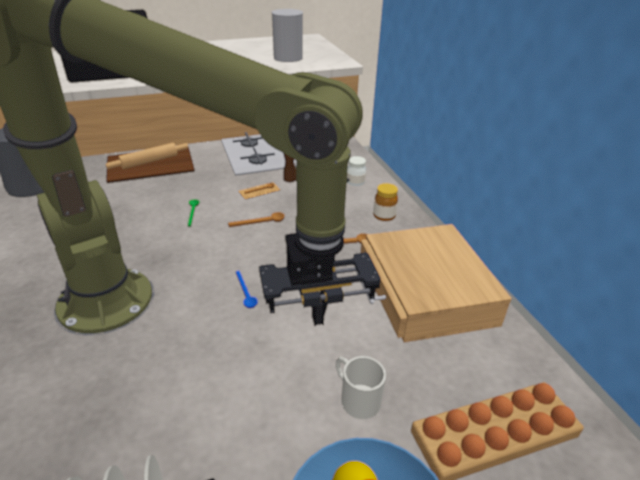

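```bash
python3 -c "
from bench import workorder
print(workorder.close_job())"
```

```text
the job is handed in; nothing more can be done
None
```

The job is done and handed in at about 48 s. The small spoon is on the cork mat, all five middle-size spoons are in the drawer, and the drawer is shut.

**Small spoon:** it lies along the middle of the mat with its bowl away from the robot. In the last top image it was about 1–2 mm off the mat's centre and about 1.5° off its direction, both within measuring error.

**Drawer spoons:** the five lay parallel, flat and separate, about 45–49 mm apart, with bowls to the back. The last picture of them with the drawer open was taken just before shutting. I could not see inside once it was closed.

**Drawer shut:** it moved about 181 mm, from stop to stop. A final push with closed fingers met firm resistance of about 8 N, and the handle's position matched.

**Everything else:** the two large spoons measured where they started to within 1 mm. By eye, the tin, mill, mug and the blue and green spoons had not moved.

**What disagreed or was unexpected:**
- The small spoon was in the drawer with its bowl to the back, not to the front as described, so it needed no half turn.
- The drawer crept in about 15–17 mm while I was putting spoons in it. This did no harm.
- The top camera read about 3–4 mm short in x compared with the wrist camera and the arm, so I corrected for that.
- I never saw a spoon knocked aside or the grip slacken.

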